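# Set the tilt plate to its index and hold it for locking

### The arm

A 7-joint arm with a two-finger parallel gripper is mounted at the origin on a cart in front of the work surface, level with it; the furniture and walls round the work are solid. World frame = base frame: x ahead of the robot, y to its left, z up, the work surface at z = 0. Lengths are in m, angles in rad, forces in N, time in s.
With the tool pointing down it reaches from about 0.4 to 0.875 m from the base axis. Payload 19.3 kg.
Tool frame: the origin (TCP) lies at the very end of the fingers, on their centre line; the grasp point (between the pads) lies 19 mm behind it; z points along the fingers, y is the line along which they close (so a half turn about z gives the same grasp; the last joint's range is limited). The gripper opens to 85 mm and grips with 20 to 120 N. Pads are 22 mm wide; open, the fingers measure 114 mm over their backs; the gripper's body (76 mm by 85 mm) begins 54 mm behind the grasp point. The pads swing forward as they close: fully open they stand 13 mm farther back than shut.
Start: joints at [1.213, 0.521, -0.036, 1.599, 0.021, 1.021, -0.113], TCP at [0.177, -0.599, 0.231] pointing down, gripper open.
Joint ranges: [-2.91, 2.91], [-0.3, 2.13], [-1.5, 1.42], [0.17, 2.43], [-1.26, 4.41], [0.16, 1.93], [-2.52, 2.52]. Speed limits (rad/s): [1.89, 1.89, 2.39, 2.39, 3.01, 3.01, 3.01].

### API

Orientations are given as [roll, pitch, yaw] about the fixed x, y, z axes, in that order (R = Rz(yaw) Ry(pitch) Rx(roll)).
In Python, from workcell import monitor, optics, job_done gives the robot as it stands.
- The arm moves only by the shell command python3 -m handwheel 'ROWS' [FORCE]. ROWS is JSON, a list of rows, each an object of numbers: "dx", "dy", "dz": the shift along the tool's x, y, z in cm; "wx", "wy", "wz": the turn, a rotation vector about the tool's x, y, z in rad; "claw": the opening in per cent of the stroke, from 0 (shut) to 100 (fully open). A call has 1 to 8 rows; each row shifts and turns the commanded pose from where the row before left it, along the tool's axes as they then stand; what a row does not reach is not made up. A row lasts 1/8 s, in which the tool goes at most 62.5 mm and 10.7 degrees, less where a joint would pass 70% of its speed; a pose out of reach is approached as far as the arm can. A call with a gripper value outside its range is refused whole. The fingers move at their own pace and stop on an object; FORCE is the grip in N (left out, the last holds). Time passes only in rows, so rows that do not move let the fingers close. It gives the time, the measured TCP pose, the force, the opening and the grip force at its end, in the units of the state.
- monitor.observe(): the state, without advancing time (a new reading comes with each control period).
- optics.grab_frame(name): name is "side" or "top" or "wrist"; returns a dict with "frame" (480x640x3 uint8, blue, green, red), "fovy" (degrees; the focal length in pixels is half the picture's height over the tangent of half this angle, whatever the lens; pixels are square), "cx", "cy" (the principal point, pixels), "R" (3x3) and "t" (3): a world point X has camera coordinates R X + t. Camera axes: x right, y down, z forward; pixel columns grow to the right and rows downward; lengths in m; the calibration is good to about 2 mm. A picture is of the moment at which its call begins. There is no depth.
- job_done(): hands the job in; it is judged then, once.
Trained networks look in the newest picture that a camera, given by its name, has taken for a name from the list of things; names that differ only in an ending like _2 or _b are one class to them, and where a whole thing is asked for, a point or a joint stands for the part that bears it (a point fixed in the world has none). Each returns a list of dicts, best first, with "p" (0 to 1); they miss things now and then, are a little off and sometimes report something else, mostly with a low value. They report only what shows in the picture. A call takes as long as a camera call. They do not tell look-alikes from the thing itself.
- optics.masks_of(name, camera): "region" (480x640 bool, what is visible of it) and "rect" ([left, top, width, height] in pixels, round what is visible of it).
The state is a dict: "clock": time; "qpos": joint angles; "qd": joint speeds; "joint_efforts": joint torques, N m; "position": TCP position; "tool_rot": TCP orientation; "force": force on the tool from outside, world axes, zero at the start; "moment": the same for the moment, N m; "grip_width": finger opening in m; "finger_force": force on a finger pad.
Only numpy, scipy, OpenCV 4.12 (cv2) and the standard library are available. Lean on these libraries where they do the work, as an engineer would, in place of code of your own. Each camera call takes 0.05 s, during which the arm holds its last target. There are 200 camera calls.

### The job

Lay the loose gauge nest flat on the lowered tilt plate, lengthwise, its near end seated between the ears of the U-shaped stop by the hinge and touching the stop, and let go of it. Then lift the plate by its grip bar until its pointer lines up with the index flag clamped on the quadrant, and finish still holding it steady there, because the lock knob is slack and the plate would fall: the job ends with the hand on the bar and the nest still against its stop. Do not shift the index flag or the other things on the bench.

Things in the scene. Friction and masses are not known exactly. Their poses are not given: they have to be found in the camera images.
- spare_nest: loose gauge nest: grey metal block 44 (x) x 66 (y) x 16 mm high with two pale ribs on top (each 6 x 40 x 8 mm, along y, outer faces 32 mm apart), 24 mm high in all, about 0.15 kg. Origin: centre of its underside. Grasp the block across its 44 mm. Its ends are alike. Starts on the bench to the left of the tilt plate.
- tilt_base: grey base of the tilt plate, fixed to the bench, 180 (x) x 210 (y) x 12 mm, x from -105 to +75 mm, hinge on its -x side, which is nearer the robot. At y = +99 mm stands the quadrant: a curved, slotted steel bar 6 mm thick, 108 to 146 mm from the hinge axis, from -7 to 65 degrees (top 175 mm above the bench), engraved each 5 degrees, long lines each 15.
- tilt_plate: hinged aluminium plate, 150 (x) x 170 (y) x 10 mm, about 0.75 kg. Origin on the hinge axis, 45 mm above the bench, mid-width; x runs along the plate to the grip bar, y along the hinge, z out of the top face (which is 5 mm above the origin). Flat at the start, resting on the base; the bar end swings up 0 to 1.1 rad about -y on a nearly free hinge and falls back when let go.
- plate_seat (a point): point on the plate's top face where the centre of the nest's underside lies when seated; axes as the plate's. 33 mm from it towards the hinge (-x) is the face of a dark steel U-shaped stop, 10 mm high; its two ears reach 12 mm along the nest's sides, 50 mm apart inside. The seated nest's y axis lies along the plate's x, either way round.
- plate_bar (a point): middle of the grip bar at the plate's far end: round steel bar, 10 mm diameter, 90 mm long, parallel to the hinge axis and 200 mm from it, 45 mm clear between bar and plate edge. At the start 45 mm above bare bench. It can be pinched from above and turns in the fingers as the plate swings.
- plate_pointer (a point): tip of the small brass pointer on the lock stud, which rides on the outer face of the quadrant, under the black lock knob and sticking out beyond it; 142 mm from the hinge axis, moves with the plate (on the line of the plate's x axis, at plate y = +103.5 mm).
- flag_mark (a point): inner edge of the index flag, at the pointer tip's radius and plane: the two points meet when the plate is at the marked angle. The flag is a brass block 18 x 18 x 10 mm with a steel thumb screw, clamped stiffly on the quadrant's outer rim 0.5 to 0.9 rad above level, differing each time. Not to be moved.
- test_weight: bystander: brass test weight, 32 mm across, 40 mm high, origin under its centre
- pin_gauge: bystander: pin gauge with hexagonal handle, 22 x 128 (y) x 25 mm, lying, origin under its centre
- label_roll: bystander: roll of labels, 68 mm across, 40 mm high, origin under its centre
Things that resemble listed ones, but are neither listed nor needed, are in the scene too. Leave any green or yellow look-alike of the spare_nest alone.

How it is judged:
By the outcome, as a careful person would: the job done as asked, in the order asked, and still so for the second after the job is handed in, while the arm keeps its last pose, push and grip.
It also fails if it takes over 54 s, if anything falls off the work surface, if the arm or the gripper's body presses on something with over 40 N, if the wrist force passes 120 N, or if a joint passes its speed limit or range.

## Working session

There is one attempt and no reset: what is moved stays moved. The work goes in short steps, Python scripts to look and compute and a shell command to move; the robot and the scene stay as the last step left them, time stands still between calls to the robot, and variables do not carry over. Pictures are saved under pics/ and viewed, at most 10 in all, crops included, and the job is handed in when it is done.

```bash
mkdir -p pics
cat > h.py <<'E'
import numpy as np, cv2
from workcell import monitor, optics
from scipy.spatial.transform import Rotation as Ro
def grab(n,save=None):
    g=optics.grab_frame(n); g['f']=240/np.tan(np.radians(g['fovy'])/2)
    g['R']=np.array(g['R']);g['t']=np.array(g['t'])
    if save: cv2.imwrite('pics/'+save,g['frame'])
    return g
def ray(g,u,v):
    d=g['R'].T@np.array([(u-g['cx'])/g['f'],(v-g['cy'])/g['f'],1]); return -g['R'].T@g['t'],d/np.linalg.norm(d)
def atz(g,u,v,z):
    o,d=ray(g,u,v); return o+d*(z-o[2])/d[2]
def proj(g,X):
    c=g['R']@np.array(X)+g['t']; return c[:2]/c[2]*g['f']+[g['cx'],g['cy']]
def tri(*l):
    A=np.zeros((3,3));b=np.zeros(3)
    for o,d in l:
        P=np.eye(3)-np.outer(d,d);A+=P;b+=P@o
    X=np.linalg.solve(A,b); return X,[np.linalg.norm((np.eye(3)-np.outer(d,d))@(X-o)) for o,d in l]
E
python3 - <<'E'
from h import *
np.set_printoptions(precision=4,suppress=True)
for n in('top','side'):
    g=grab(n,n+'0.png'); print(n,g['fovy'],g['cx'],g['cy'],'pos',-g['R'].T@g['t'])
    for k in('spare_nest','tilt_base','tilt_plate','plate_bar','plate_pointer','flag_mark','test_weight','pin_gauge','label_roll'):
        for m in optics.masks_of(k,n)[:4]:
            ys,xs=np.nonzero(m['region']); print(k,round(m['p'],2),m['rect'],xs.mean().round(1),ys.mean().round(1))
s=monitor.observe();print(s)
E
```

```text
top 44.57563946615098 337.1431389047668 238.0306411490453 pos [0.3821 0.1883 1.4241]
spare_nest 0.92 [277.0, 291.1, 29.0, 33.5] 292.6 306.4
spare_nest 0.7 [252.9, 252.4, 30.7, 19.3] 268.6 262.0
spare_nest 0.69 [230.8, 288.0, 29.6, 28.1] 245.5 301.6
spare_nest 0.67 [149.2, 192.6, 24.2, 27.4] 161.2 206.4
tilt_base 0.84 [325.2, 184.5, 101.8, 97.8] 374.8 239.5
tilt_plate 0.65 [321.8, 180.2, 98.1, 98.5] 375.7 236.5
plate_bar 0.6 [321.5, 184.5, 96.2, 97.2] 375.7 236.2
plate_pointer 0.78 [323.1, 181.9, 96.0, 97.4] 375.6 236.5
flag_mark 0.4 [327.7, 214.6, 10.8, 13.5] 331.6 221.4
test_weight 0.21 [325.5, 182.4, 87.8, 97.7] 375.2 235.4
pin_gauge 0.94 [465.0, 281.1, 49.7, 18.2] 490.7 288.2
label_roll 0.94 [196.2, 204.5, 35.3, 30.4] 213.5 220.1
label_roll 0.53 [437.6, 181.6, 17.7, 15.7] 445.1 187.0
side 43.97127847424945 326.8450315235969 237.1663366627537 pos [ 0.2554 -0.9968  0.7069]
spare_nest 0.9 [276.0, 229.1, 21.9, 16.3] 287.7 236.0
spare_nest 0.82 [233.0, 221.1, 28.1, 17.9] 247.3 230.3
spare_nest 0.81 [235.2, 241.7, 31.1, 21.1] 248.4 251.4
spare_nest 0.71 [338.3, 226.7, 22.3, 14.1] 348.6 
[... 379 characters left out ...]
0.3] 419.0 323.1
test_weight 0.35 [287.7, 242.0, 107.2, 61.4] 338.0 272.7
pin_gauge 0.91 [294.9, 362.5, 26.8, 43.5] 306.8 379.6
label_roll 0.56 [305.3, 195.3, 24.3, 25.6] 316.4 203.1
{'clock': 1.0, 'qpos': array([ 1.2128,  0.5214, -0.0363,  1.5995,  0.0212,  1.0211, -0.1128]), 'qd': array([ 0.0011,  0.0009, -0.0005,  0.0006, -0.0011,  0.0003,  0.0014]), 'joint_efforts': array([  0.0001, -92.6855,   1.9782, -37.0239,   0.0178,   0.0019,
        -0.    ]), 'position': array([ 0.1774, -0.5993,  0.2313]), 'tool_rot': array([-3.1416, -0.    ,  0.2878]), 'force': array([ 0.8968, -0.0498, -0.2746]), 'moment': array([ 0.0209,  0.0275, -0.0317]), 'finger_force': 0.0, 'grip_width': 0.0855588865728332}
```

Run:
```python
import cv2,numpy as np
t=cv2.imread('pics/top0.png');s=cv2.imread('pics/side0.png')
a=cv2.resize(t[170:330,140:520],(800,337),interpolation=cv2.INTER_CUBIC)
cv2.imwrite('pics/a.png',a)
b=cv2.resize(s[190:340,220:440],(800,545),interpolation=cv2.INTER_CUBIC)
cv2.imwrite('pics/b.png',b)
```

```text
(no output)
```

View pics/a.png

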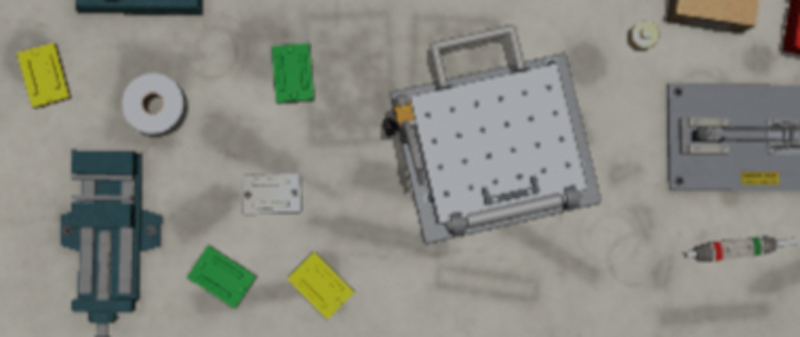

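View pics/b.png

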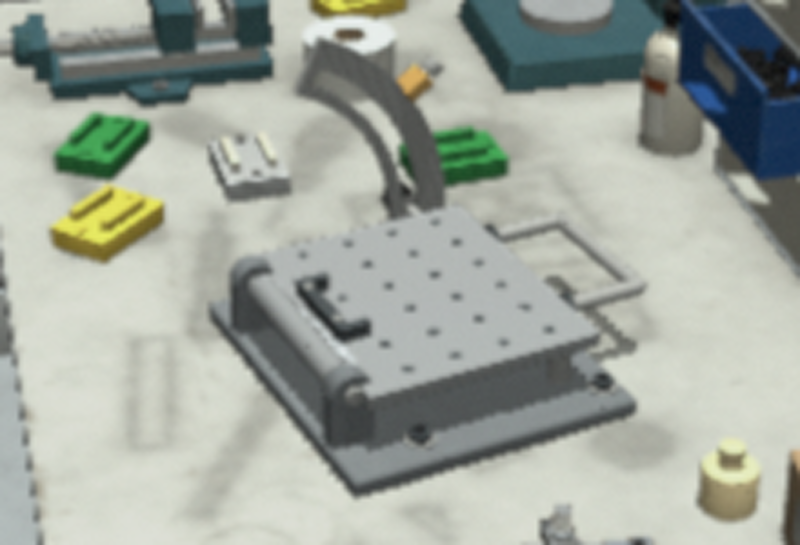

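Grey nest: top (268.6, 262.0), side (287.7, 236.0). These could be taken for it: yellow at top (292.6, 306.4) and (161.2, 206.4), and green at top (245.5, 301.6) and about (279, 205). Only the grey one with pale ribs fits. The stop is at top crop (510, 192), the bar at (475, 38) and the flag at (403, 113).

Run:
```python
from h import *
np.set_printoptions(precision=4,suppress=True)
t=grab('top');s=grab('side')
ct=lambda u,v:(140+u/2.105,170+v/2.105); cs=lambda u,v:(220+u/3.636,190+v/3.636)
m=[x for x in optics.masks_of('spare_nest','top') if abs(x['rect'][0]-253)<6][0]
print('nest',atz(t,268.6,262,.016),tri(ray(t,268.6,262),ray(s,287.7,236)))
c=cv2.findContours(m['region'].astype(np.uint8),0,2)[0]; c=max(c,key=cv2.contourArea)
b=cv2.boxPoints(cv2.minAreaRect(c)); print([atz(t,u,v,.016) for u,v in b])
hL,hR=(457,223),(573,198)
H=[atz(t,*ct(*p),.052) for p in(hL,hR)];print('hinge ends',H)
B=[atz(t,*ct(*p),.048) for p in((435,47),(517,30))];print('bar',B)
print('barR tri',tri(ray(t,*ct(517,30)),ray(s,*cs(640,288))),'barL',tri(ray(t,*ct(435,47)),ray(s,*cs(560,222))))
print('stop',atz(t,*ct(486,196),.06),atz(t,*ct(536,184),.06))
P=[atz(t,*ct(*p),.05) for p in((558,65),(411,98))];print('plate far corners',P)
print('flag',tri(ray(t,*ct(403,113)),ray(s,*cs(413,82))))
s=monitor.observe();print(s['position'])
```

```text
nest [0.452  0.3127 0.016 ] (array([0.454 , 0.3129, 0.0102]), [np.float64(0.0017533645288812826), np.float64(0.0017533645288812605)])
[array([0.4733, 0.3456, 0.016 ]), array([0.474 , 0.2785, 0.016 ]), array([0.4307, 0.2778, 0.016 ]), array([0.4302, 0.3447, 0.016 ])]
hinge ends [array([0.4194, 0.1022, 0.052 ]), array([ 0.4484, -0.0276,  0.052 ])]
bar [array([0.6179, 0.1277, 0.048 ]), array([0.6386, 0.0348, 0.048 ])]
barR tri (array([0.6412, 0.0342, 0.0497]), [np.float64(0.003001666478022097), np.float64(0.0030016664780220647)]) barL (array([0.6209, 0.127 , 0.0463]), [np.float64(0.002764851664620332), np.float64(0.0027648516646203154)])
stop [0.4494 0.0706 0.06  ] [0.4632 0.0149 0.06  ]
plate far corners [array([ 0.5987, -0.0115,  0.05  ]), array([0.5593, 0.1544, 0.05  ])]
flag (array([0.5351, 0.1643, 0.1354]), [np.float64(0.0029149472478721184), np.float64(0.00291494724787217)])
[ 0.1774 -0.5993  0.2313]
```

```bash
cat >> h.py <<'E'
def plan(p,yaw,n,s=None):
    s=s or monitor.observe(); d=np.array(p)-s['position']; y0=s['tool_rot'][2]
    w=(yaw-y0+np.pi)%(2*np.pi)-np.pi
    R=Ro.from_euler('xyz',s['tool_rot']).as_matrix()
    print('now',s['position'].round(4),s['tool_rot'].round(3),'total tool cm (no turn)',(R.T@d*100).round(2),'wz',round(-w,3))
    for i in range(n):
        Ri=Ro.from_euler('xyz',[np.pi,0,y0+w*i/n]).as_matrix(); v=Ri.T@d/n*100
        print('{"dx":%.2f,"dy":%.2f,"dz":%.2f,"wz":%.3f},'%(*v,-w/n),end='')
    print()
E
python3 -m handwheel '[{"dx":4.2,"dy":-3.5,"dz":-1,"claw":100},{"dx":4.2,"dy":-3.5,"dz":-1},{"dx":4.2,"dy":-3.5,"dz":-1},{"dx":4.2,"dy":-3.5,"dz":-1},{"dx":4.2,"dy":-3.5,"dz":-1},{"dx":4.2,"dy":-3.5,"dz":-1},{"dx":4.2,"dy":-3.5,"dz":-1},{"dx":4.2,"dy":-3.5}]' 40
python3 -m handwheel '[{"dx":4.2,"dy":-3.5},{"dx":4.2,"dy":-3.5},{"dx":4.2,"dy":-3.5}]'
python3 -c "
from h import *
plan([.453,.312,.27],1.571,8)"
```

```text
now [ 0.1774 -0.5993  0.2313] [-3.142  0.     0.288] total tool cm (no turn) [ 52.29 -79.56  -3.87] wz -1.283
{"dx":6.54,"dy":-9.94,"dz":-0.48,"wz":-0.160},{"dx":8.04,"dy":-8.77,"dz":-0.48,"wz":-0.160},{"dx":9.34,"dy":-7.38,"dz":-0.48,"wz":-0.160},{"dx":10.40,"dy":-5.79,"dz":-0.48,"wz":-0.160},{"dx":11.19,"dy":-4.05,"dz":-0.48,"wz":-0.160},{"dx":11.69,"dy":-2.22,"dz":-0.48,"wz":-0.160},{"dx":11.90,"dy":-0.32,"dz":-0.48,"wz":-0.160},{"dx":11.79,"dy":1.58,"dz":-0.48,"wz":-0.160},schema error: expected keys dx, dy, dz, wx, wy, wz, claw
schema error: expected keys dx, dy, dz, wx, wy, wz, claw
```

```bash
python3 -m handwheel '[{"dx":4.2,"dy":-3.5,"dz":-1,"wx":0,"wy":0,"wz":0,"claw":100},{"dx":4.2,"dy":-3.5,"dz":-1,"wx":0,"wy":0,"wz":0,"claw":100},{"dx":4.2,"dy":-3.5,"dz":-1,"wx":0,"wy":0,"wz":0,"claw":100},{"dx":4.2,"dy":-3.5,"dz":-1,"wx":0,"wy":0,"wz":0,"claw":100},{"dx":4.2,"dy":-3.5,"dz":-1,"wx":0,"wy":0,"wz":0,"claw":100},{"dx":4.2,"dy":-3.5,"dz":-1,"wx":0,"wy":0,"wz":0,"claw":100},{"dx":4.2,"dy":-3.5,"dz":-1,"wx":0,"wy":0,"wz":0,"claw":100},{"dx":4.2,"dy":-3.5,"dz":0,"wx":0,"wy":0,"wz":0,"claw":100}]' 40
python3 -m handwheel '[{"dx":4.2,"dy":-3.5,"dz":0,"wx":0,"wy":0,"wz":0,"claw":100},{"dx":4.2,"dy":-3.5,"dz":0,"wx":0,"wy":0,"wz":0,"claw":100},{"dx":4.2,"dy":-3.5,"dz":0,"wx":0,"wy":0,"wz":0,"claw":100}]'
sed -i 's/"wz":%.3f},/"wx":0,"wy":0,"wz":%.3f,"claw":100},/' h.py
python3 -c "
from h import *
plan([.453,.312,.27],1.571,8)"
```

```text
clock: 2.15
position: [0.4211, -0.234, 0.3022]
tool_rot: [3.14, -0.001, 0.288]
force: [-0.8, -1.3, 0.3]
grip_width: 0.0854
finger_force: 0.0
clock: 2.52
position: [0.5119, -0.0975, 0.3015]
tool_rot: [3.141, -0.0, 0.287]
force: [0.1, -1.2, 0.3]
grip_width: 0.0854
finger_force: 0.0
now [ 0.5119 -0.0975  0.3015] [ 3.141 -0.     0.287] total tool cm (no turn) [  5.96 -40.94   3.14] wz -1.284
{"dx":0.74,"dy":-5.12,"dz":0.39,"wx":0,"wy":0,"wz":-0.160,"claw":100},{"dx":1.55,"dy":-4.93,"dz":0.39,"wx":0,"wy":0,"wz":-0.160,"claw":100},{"dx":2.32,"dy":-4.62,"dz":0.39,"wx":0,"wy":0,"wz":-0.160,"claw":100},{"dx":3.03,"dy":-4.19,"dz":0.39,"wx":0,"wy":0,"wz":-0.160,"claw":100},{"dx":3.66,"dy":-3.65,"dz":0.39,"wx":0,"wy":0,"wz":-0.160,"claw":100},{"dx":4.20,"dy":-3.02,"dz":0.39,"wx":0,"wy":0,"wz":-0.160,"claw":100},{"dx":4.63,"dy":-2.31,"dz":0.39,"wx":0,"wy":0,"wz":-0.160,"claw":100},{"dx":4.94,"dy":-1.54,"dz":0.39,"wx":0,"wy":0,"wz":-0.160,"claw":100},
```

```bash
python3 -c "
from h import *
g=grab('wrist','w0.png');import pickle;pickle.dump(g,open('w0.pkl','wb'));print(-g['R'].T@g['t'],g['fovy'],proj(g,[.63,.08,.045]),proj(g,[.45,.04,.05]))"
python3 -m handwheel '[{"dx":0.7,"dy":-5.1,"dz":0.4,"wx":0,"wy":0,"wz":-0.16,"claw":100},{"dx":1.5,"dy":-4.9,"dz":0.4,"wx":0,"wy":0,"wz":-0.16,"claw":100},{"dx":2.3,"dy":-4.6,"dz":0.4,"wx":0,"wy":0,"wz":-0.16,"claw":100},{"dx":3,"dy":-4.2,"dz":0.4,"wx":0,"wy":0,"wz":-0.16,"claw":100},{"dx":3.7,"dy":-3.6,"dz":0.4,"wx":0,"wy":0,"wz":-0.16,"claw":100},{"dx":4.2,"dy":-3,"dz":0.4,"wx":0,"wy":0,"wz":-0.16,"claw":100},{"dx":4.6,"dy":-2.3,"dz":0.4,"wx":0,"wy":0,"wz":-0.16,"claw":100},{"dx":4.9,"dy":-1.5,"dz":0.4,"wx":0,"wy":0,"wz":-0.16,"claw":100}]'
python3 -m handwheel '[{"dx":0,"dy":0,"dz":5,"wx":0,"wy":0,"wz":0,"claw":100},{"dx":0,"dy":0,"dz":5,"wx":0,"wy":0,"wz":0,"claw":100},{"dx":0,"dy":0,"dz":0,"wx":0,"wy":0,"wz":0,"claw":100}]'
python3 - <<'E'
from h import *
np.set_printoptions(precision=4,suppress=True)
g=grab('wrist','w1.png')
for m in optics.masks_of('spare_nest','wrist'):
    c=max(cv2.findContours(m['region'].astype(np.uint8),0,2)[0],key=cv2.contourArea)
    b=cv2.boxPoints(cv2.minAreaRect(c));P=np.array([atz(g,*q,.016) for q in b])
    print(m['p'],m['rect'],P.mean(0));print(P[:,:2].ravel())
print(proj(g,[.453,.312,0.02]),-g['R'].T@g['t'])
plan([.453,.312,.01],np.pi/2,1)
cv2.imwrite('pics/w01.png',np.hstack([cv2.resize(cv2.imread('pics/w0.png'),(400,300)),cv2.resize(g['frame'],(400,300))]))
E
```

```text
[ 0.57915925 -0.07649083  0.44339489] 62.17425986666868 [165.38242533   9.27968947] [170.63313593 211.35940278]
clock: 3.58
position: [0.4527, 0.31, 0.2694]
tool_rot: [3.141, -0.0, 1.573]
force: [1.0, 0.8, 0.9]
grip_width: 0.0852
finger_force: 0.0
clock: 3.95
position: [0.4516, 0.3075, 0.167]
tool_rot: [-3.137, 0.003, 1.568]
force: [0.4, 0.0, 1.1]
grip_width: 0.0853
finger_force: 0.0
0.76 [454.5, 200.3, 93.1, 67.9] [0.5899 0.2939 0.016 ]
[0.5486 0.3138 0.6208 0.3209 0.6327 0.2743 0.5574 0.2665]
0.58 [290.9, 160.9, 60.6, 89.4] [0.453  0.3149 0.016 ]
[0.4293 0.3471 0.4723 0.3498 0.4781 0.2829 0.4322 0.2798]
[322.1283 212.2309] [0.4511 0.3802 0.3087]
now [0.4533 0.309  0.1707] [ 3.141 -0.001  1.568] total tool cm (no turn) [ 0.29 -0.04 16.07] wz -0.003
{"dx":0.30,"dy":-0.03,"dz":16.07,"wx":0,"wy":0,"wz":-0.003,"claw":100},
```

View pics/w01.png

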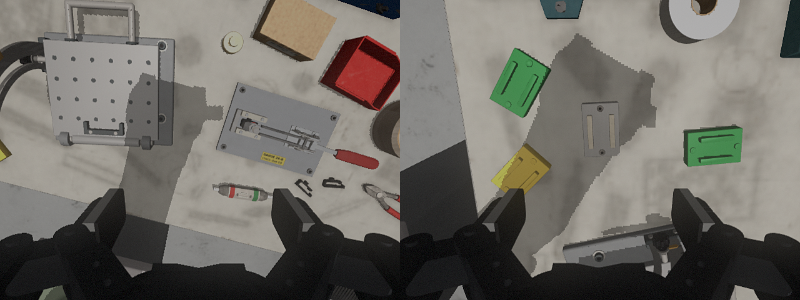

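The right half shows the grey nest with pale ribs at (320, 208) in the full wrist picture. Greens are at (190, 130) and (500, 230), and a yellow is at (195, 270). The grey one is confirmed as the choice, so I descend and grip it.

```bash
python3 -m handwheel '[{"dx":0.6,"dy":0,"dz":4,"wx":0,"wy":0,"wz":-0.03,"claw":100},{"dx":0,"dy":0,"dz":4,"wx":0,"wy":0,"wz":0,"claw":100},{"dx":0,"dy":0,"dz":4,"wx":0,"wy":0,"wz":0,"claw":100},{"dx":0,"dy":0,"dz":3,"wx":0,"wy":0,"wz":0,"claw":100},{"dx":0,"dy":0,"dz":1.5,"wx":0,"wy":0,"wz":0,"claw":100},{"dx":0,"dy":0,"dz":0,"wx":0,"wy":0,"wz":0,"claw":100},{"dx":0,"dy":0,"dz":0,"wx":0,"wy":0,"wz":0,"claw":30},{"dx":0,"dy":0,"dz":0,"wx":0,"wy":0,"wz":0,"claw":30}]' 40
python3 -m handwheel '[{"dx":0,"dy":0,"dz":0,"wx":0,"wy":0,"wz":0,"claw":30},{"dx":0,"dy":0,"dz":0,"wx":0,"wy":0,"wz":0,"claw":30},{"dx":0,"dy":0,"dz":0,"wx":0,"wy":0,"wz":0,"claw":30}]'
```

```text
clock: 5.05
position: [0.4536, 0.3148, 0.0054]
tool_rot: [3.14, -0.001, 1.597]
force: [-0.7, -0.7, -0.1]
grip_width: 0.0513
finger_force: 0.0
clock: 5.42
position: [0.4535, 0.3148, 0.0053]
tool_rot: [3.14, -0.0, 1.598]
force: [-1.3, -2.5, 11.0]
grip_width: 0.043
finger_force: 39.1
```

```bash
cat > plate.py <<'E'
# plate frame from bar/stop in wrist pictures: measure points by eye later
E
python3 - <<'E'
import cv2
a=cv2.imread('pics/w0.png')[0:270,0:360]
cv2.imwrite('pics/w0c.png',cv2.resize(a,(800,600),interpolation=cv2.INTER_CUBIC))
E
```

```text
(no output)
```

View pics/w0c.png

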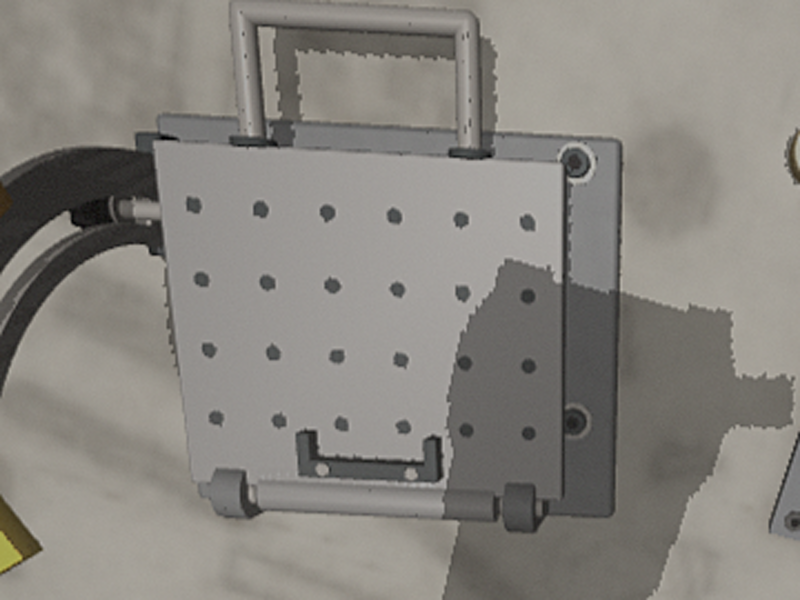

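Gripped: 43 mm, 39 N. In the crop, the stop's inner face runs (317, 457)–(424, 463), the ear tips are at (317, 432) and (424, 437), the bar runs (235, 13)–(475, 22), and the far plate corners are (155, 142) and (562, 160).

Run:
```python
from h import *
import pickle
np.set_printoptions(precision=4,suppress=True)
g=pickle.load(open('w0.pkl','rb')); P=lambda u,v,z:atz(g,u/2.222,v/2.222,z)
S=[P(317,457,.06),P(424,463,.06)];F=[P(155,142,.05),P(562,160,.05)];B=[P(235,13,.05),P(475,22,.05)]
H=[P(215,418,.05),P(528,433,.05),P(193,205,.05),P(527,222,.05)]
E=[P(317,432,.06),P(424,437,.06)]
print('stop',S,np.linalg.norm(S[0]-S[1]));print('F',F,np.linalg.norm(F[0]-F[1]));print('B',B);print('ears',E)
ang=lambda a,b:np.arctan2(-(b-a)[0],(b-a)[1])  # y-dir angle
for a,b in((S[1],S[0]),(F[1],F[0]),(B[1],B[0]),(H[1],H[0]),(H[3],H[2])): print(round(ang(a,b),4))
y=np.mean([ang(F[1],F[0]),ang(B[1],B[0]),ang(H[1],H[0]),ang(H[3],H[2])]); 
x=np.array([np.cos(y),np.sin(y),0]); m=(S[0]+S[1])/2
print('yaw',y,'seat',m+.033*x,'bar',(B[0]+B[1])/2,'F-S dist',((F[0]+F[1])/2-m)@x,'bar-S',((B[0]+B[1])/2-m)@x)
yy=np.array([-x[1],x[0],0])
for n,q in(('stop',m),('F',sum(F)/2),('B',sum(B)/2)): print(n,q@yy)
t=grab('top') # compare
ct=lambda u,v:(140+u/2.105,170+v/2.105)
```

```text
stop [array([0.4512, 0.0644, 0.06  ]), array([0.4619, 0.0185, 0.06  ])] 0.04714196918609072
F [array([0.5604, 0.1538, 0.05  ]), array([ 0.6012, -0.0084,  0.05  ])] 0.16730249139604386
B [array([0.6171, 0.1289, 0.05  ]), array([0.641, 0.037, 0.05 ])]
ears [array([0.4623, 0.0663, 0.06  ]), array([0.4734, 0.0208, 0.06  ])]
0.2297
0.2462
0.2539
0.2387
0.2391
yaw 0.24445709735812216 seat [0.4885 0.0495 0.06  ] bar [0.6291 0.0829 0.05  ] F-S dist 0.12813480029919108 bar-S 0.17744100587569925
stop -0.07023724331542999
F -0.07003079159763927
B -0.07179467645192031
```

```bash
python3 -m handwheel '[{"dx":0,"dy":0,"dz":-4,"wx":0,"wy":0,"wz":0,"claw":30},{"dx":0,"dy":0,"dz":-5,"wx":0,"wy":0,"wz":0,"claw":30},{"dx":0,"dy":0,"dz":-5,"wx":0,"wy":0,"wz":0,"claw":30},{"dx":0,"dy":0,"dz":-5,"wx":0,"wy":0,"wz":0,"claw":30},{"dx":0,"dy":0,"dz":-5,"wx":0,"wy":0,"wz":0,"claw":30}]'
python3 -c "
from h import *
print(monitor.observe()['finger_force'])
plan([.50,.055,.27],.22,8)"
```

```text
clock: 6.1
position: [0.4527, 0.3143, 0.2464]
tool_rot: [3.141, -0.0, 1.598]
force: [0.4, -0.7, -1.9]
grip_width: 0.042
finger_force: 43.2
43.196654319763184
now [0.4527 0.3143 0.2464] [ 3.141 -0.     1.598] total tool cm (no turn) [-26.05   4.03  -2.36] wz 1.378
{"dx":-3.26,"dy":0.50,"dz":-0.30,"wx":0,"wy":0,"wz":0.172,"claw":100},{"dx":-3.12,"dy":1.05,"dz":-0.30,"wx":0,"wy":0,"wz":0.172,"claw":100},{"dx":-2.89,"dy":1.57,"dz":-0.30,"wx":0,"wy":0,"wz":0.172,"claw":100},{"dx":-2.58,"dy":2.05,"dz":-0.30,"wx":0,"wy":0,"wz":0.172,"claw":100},{"dx":-2.19,"dy":2.46,"dz":-0.30,"wx":0,"wy":0,"wz":0.172,"claw":100},{"dx":-1.74,"dy":2.80,"dz":-0.30,"wx":0,"wy":0,"wz":0.172,"claw":100},{"dx":-1.23,"dy":3.05,"dz":-0.30,"wx":0,"wy":0,"wz":0.172,"claw":100},{"dx":-0.69,"dy":3.22,"dz":-0.30,"wx":0,"wy":0,"wz":0.172,"claw":100},
```

```bash
python3 -m handwheel '[{"dx":-3.2,"dy":0.5,"dz":-0.3,"wx":0,"wy":0,"wz":0.17,"claw":30},{"dx":-3.1,"dy":1,"dz":0,"wx":0,"wy":0,"wz":0.17,"claw":30},{"dx":-2.9,"dy":1.6,"dz":0,"wx":0,"wy":0,"wz":0.17,"claw":30},{"dx":-2.6,"dy":2,"dz":0,"wx":0,"wy":0,"wz":0.17,"claw":30},{"dx":-2.2,"dy":2.5,"dz":0,"wx":0,"wy":0,"wz":0.17,"claw":30},{"dx":-1.7,"dy":2.8,"dz":0,"wx":0,"wy":0,"wz":0.17,"claw":30},{"dx":-1.2,"dy":3.1,"dz":0,"wx":0,"wy":0,"wz":0.17,"claw":30},{"dx":-0.7,"dy":3.2,"dz":0,"wx":0,"wy":0,"wz":0.17,"claw":30}]'
python3 -m handwheel '[{"dx":0,"dy":0,"dz":5,"wx":0,"wy":0,"wz":0,"claw":30},{"dx":0,"dy":0,"dz":5,"wx":0,"wy":0,"wz":0,"claw":30},{"dx":0,"dy":0,"dz":3,"wx":0,"wy":0,"wz":0,"claw":30},{"dx":0,"dy":0,"dz":0,"wx":0,"wy":0,"wz":0,"claw":30}]'
python3 - <<'E'
from h import *
import pickle
np.set_printoptions(precision=4,suppress=True)
g=grab('wrist','w2.png');pickle.dump(g,open('w2.pkl','wb'))
for m in optics.masks_of('spare_nest','wrist'): print(m['p'],m['rect'])
for q in((.489,.05,.055),(.4512,.0644,.06),(.4619,.0185,.06)): print(proj(g,q))
plan([.505,.055,.09],.235,1)
E
```

```text
clock: 7.1
position: [0.5024, 0.0552, 0.2477]
tool_rot: [3.142, -0.0, 0.232]
force: [0.5, 0.3, -2.4]
grip_width: 0.0425
finger_force: 43.2
clock: 7.6
position: [0.5013, 0.0562, 0.1162]
tool_rot: [-3.141, 0.003, 0.238]
force: [-0.7, 0.2, -1.3]
grip_width: 0.0428
finger_force: 43.2
0.66 [254.0, 226.1, 125.8, 175.6]
0.66 [9.1, 329.0, 52.5, 62.6]
[324.956  276.6164]
[283.9233 335.2765]
[367.9825 335.9617]
now [0.5029 0.0565 0.1184] [-3.142 -0.001  0.238] total tool cm (no turn) [0.17 0.2  2.84] wz 0.003
{"dx":0.17,"dy":0.20,"dz":2.84,"wx":0,"wy":0,"wz":0.003,"claw":100},
```

View pics/w2.png

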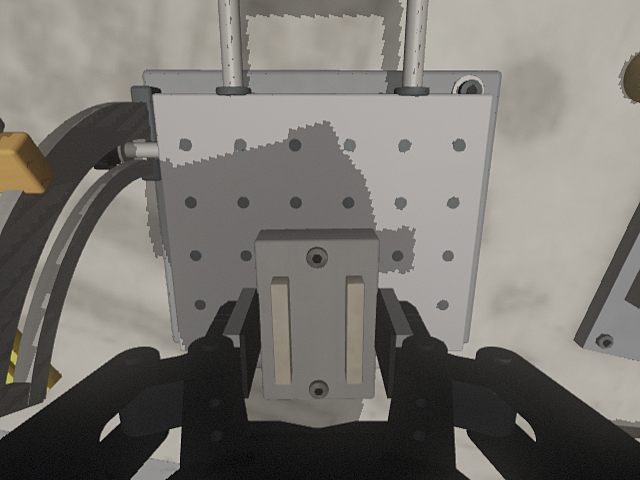

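The nest sits square to the plate. Its top corners are at (257, 240), (377, 237), (262, 398) and (376, 398). The plate hole rows end at (186, 145)/(459, 145) and (191, 203)/(452, 202), and the near row at (200, 305)/(443, 305).

Run:
```python
from h import *
import pickle
np.set_printoptions(precision=4,suppress=True)
g=pickle.load(open('w2.pkl','rb'))
x=np.array([np.cos(.24),np.sin(.24)]);y=np.array([-x[1],x[0]])
for n,a,b,z in(('h1',(186,145),(459,145),.05),('h2',(191,203),(452,202),.05),('h4',(200,305),(443,305),.05),('edge',(155,94),(492,97),.05),('nestfar',(257,240),(377,237),.1294),('nestnear',(262,398),(376,398),.1294)):
    A=atz(g,*a,z)[:2];B=atz(g,*b,z)[:2];m=(A+B)/2;d=A-B
    print(n,m,'along',m@x,'across',m@y,'len',np.linalg.norm(d),'yaw',np.arctan2(-d[0],d[1]))
for q in((.5029,.0565),(.489,.0495),(.4565,.0415)): print(q@x,q@y)
```

```text
h1 [0.5569 0.0681] along 0.5571278422794076 across -0.06625338533783977 len 0.13929221422268867 yaw 0.23804292699419874
h2 [0.5278 0.0615] along 0.5272391040298937 across -0.06574807978484208 len 0.1387665014822605 yaw 0.2419956556846268
h4 [0.4695 0.0471] along 0.4672212486426717 across -0.06583401816750578 len 0.1396610018634466 yaw 0.23819115159377566
edge [0.5802 0.0732] along 0.5809906253878949 across -0.06678634961424879 len 0.16618844919909587 yaw 0.22959260386174832
nestfar [0.5315 0.0647] along 0.5316742699672657 across -0.06346521681356962 len 0.040494736361180825 yaw 0.26427714543920006
nestnear [0.4696 0.0489] along 0.4677175831039748 across -0.06411244644597221 len 0.043687575958797194 yaw 0.238295897327359
0.5019160659462188 -0.06466005525106631
0.4867505497107857 -0.06815535456769334
0.4532804445166776 -0.06820072300762771
```

```bash
python3 -m handwheel '[{"dx":0.6,"dy":0.2,"dz":2.5,"wx":0,"wy":0,"wz":0,"claw":30},{"dx":0,"dy":0,"dz":2.5,"wx":0,"wy":0,"wz":0,"claw":30},{"dx":0,"dy":0,"dz":1,"wx":0,"wy":0,"wz":0,"claw":30},{"dx":0,"dy":0,"dz":0,"wx":0,"wy":0,"wz":0,"claw":30},{"dx":0,"dy":0,"dz":0,"wx":0,"wy":0,"wz":0,"claw":30}]'
python3 -m handwheel '[{"dx":-0.4,"dy":0,"dz":0.1,"wx":0,"wy":0,"wz":0,"claw":30},{"dx":-0.4,"dy":0,"dz":0,"wx":0,"wy":0,"wz":0,"claw":30},{"dx":-0.3,"dy":0,"dz":0,"wx":0,"wy":0,"wz":0,"claw":30},{"dx":0,"dy":0,"dz":0,"wx":0,"wy":0,"wz":0,"claw":30}]'
```

```text
clock: 8.32
position: [0.5094, 0.0559, 0.0584]
tool_rot: [3.141, -0.002, 0.238]
force: [-0.5, 0.6, -1.4]
grip_width: 0.0428
finger_force: 43.2
clock: 8.82
position: [0.4979, 0.0531, 0.0564]
tool_rot: [3.142, 0.0, 0.238]
force: [0.4, -0.3, -1.0]
grip_width: 0.0425
finger_force: 43.2
```

```bash
python3 -m handwheel '[{"dx":-0.3,"dy":0,"dz":0,"wx":0,"wy":0,"wz":0,"claw":30},{"dx":-0.2,"dy":0,"dz":0,"wx":0,"wy":0,"wz":0,"claw":30},{"dx":-0.2,"dy":0,"dz":0,"wx":0,"wy":0,"wz":0,"claw":30},{"dx":0,"dy":0,"dz":0,"wx":0,"wy":0,"wz":0,"claw":30}]'
python3 -m handwheel '[{"dx":-0.15,"dy":0,"dz":0,"wx":0,"wy":0,"wz":0,"claw":30},{"dx":0,"dy":0,"dz":0,"wx":0,"wy":0,"wz":0,"claw":30}]'
python3 -m handwheel '[{"dx":-0.15,"dy":0,"dz":0,"wx":0,"wy":0,"wz":0,"claw":30},{"dx":0,"dy":0,"dz":0,"wx":0,"wy":0,"wz":0,"claw":30}]'
```

```text
clock: 9.32
position: [0.4911, 0.0515, 0.0563]
tool_rot: [-3.142, 0.0, 0.238]
force: [-0.9, -0.5, -1.1]
grip_width: 0.0425
finger_force: 43.2
clock: 9.57
position: [0.4904, 0.0514, 0.0565]
tool_rot: [-3.141, -0.001, 0.238]
force: [4.4, 0.8, -1.5]
grip_width: 0.0426
finger_force: 43.1
clock: 9.82
position: [0.4902, 0.0513, 0.0568]
tool_rot: [-3.141, -0.004, 0.238]
force: [10.7, 1.5, -2.2]
grip_width: 0.0429
finger_force: 43.0
```

Contact comes at about the expected seat, 12 mm past where the ear tips would be. Now I set it down and release.

```bash
python3 -m handwheel '[{"dx":0.1,"dy":0,"dz":0.1,"wx":0,"wy":0,"wz":0,"claw":30},{"dx":0,"dy":0,"dz":0.1,"wx":0,"wy":0,"wz":0,"claw":30},{"dx":0,"dy":0,"dz":0,"wx":0,"wy":0,"wz":0,"claw":30}]'
```

```text
clock: 10.2
position: [0.4904, 0.0513, 0.0553]
tool_rot: [3.141, -0.002, 0.238]
force: [0.4, 0.9, 18.6]
grip_width: 0.0423
finger_force: 45.3
```

```bash
python3 -m handwheel '[{"dx":-0.15,"dy":0,"dz":-0.05,"wx":0,"wy":0,"wz":0,"claw":30},{"dx":0,"dy":0,"dz":0,"wx":0,"wy":0,"wz":0,"claw":30},{"dx":0,"dy":0,"dz":0,"wx":0,"wy":0,"wz":0,"claw":75},{"dx":0,"dy":0,"dz":0,"wx":0,"wy":0,"wz":0,"claw":75},{"dx":0,"dy":0,"dz":0,"wx":0,"wy":0,"wz":0,"claw":75},{"dx":0,"dy":0,"dz":-2,"wx":0,"wy":0,"wz":0,"claw":75},{"dx":0,"dy":0,"dz":-4,"wx":0,"wy":0,"wz":0,"claw":75},{"dx":0,"dy":0,"dz":-5,"wx":0,"wy":0,"wz":0,"claw":75}]'
python3 -m handwheel '[{"dx":-1,"dy":0,"dz":-5,"wx":0,"wy":0,"wz":0,"claw":75},{"dx":-3,"dy":0,"dz":-5,"wx":0,"wy":0,"wz":0,"claw":75},{"dx":-2,"dy":0,"dz":0,"wx":0,"wy":0,"wz":0,"claw":75},{"dx":0,"dy":0,"dz":0,"wx":0,"wy":0,"wz":0,"claw":75}]'
python3 - <<'E'
from h import *
import pickle
np.set_printoptions(precision=4,suppress=True)
g=grab('wrist','w3.png');pickle.dump(g,open('w3.pkl','wb'));s=grab('side','s3.png');pickle.dump(s,open('s3.pkl','wb'))
print(proj(g,[.4565,.0415,.06]),proj(g,[.63,.083,.05]))
f=g['frame'][60:460,80:613]; cv2.imwrite('pics/w3c.png',cv2.resize(f,(800,600),interpolation=cv2.INTER_CUBIC))
E
```

```text
clock: 11.2
position: [0.4871, 0.0507, 0.1654]
tool_rot: [-3.141, 0.002, 0.238]
force: [1.5, -0.4, 1.9]
grip_width: 0.0639
finger_force: 0.0
clock: 11.7
position: [0.4287, 0.0361, 0.2653]
tool_rot: [3.141, -0.001, 0.237]
force: [0.3, 0.4, -0.3]
grip_width: 0.0639
finger_force: 0.0
[319.6606 168.4806] [320.502  -68.0063]
```

View pics/w3.png

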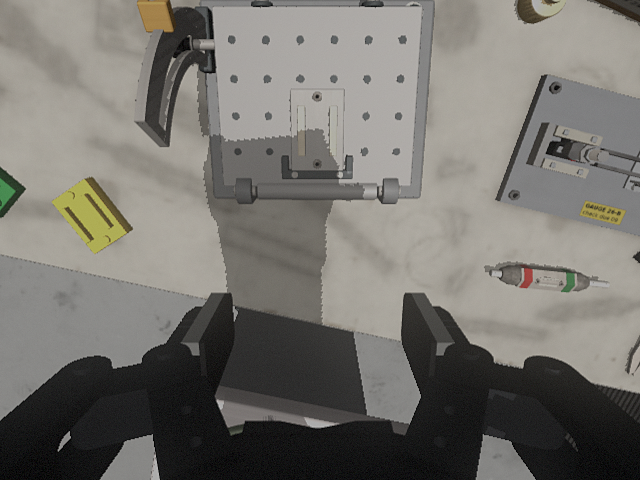

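The nest sits square between the ears, its near end against the stop at about (318, 171). Ears are at (285, 165) and (349, 165), and the flag is at (155, 14). Next I measure the flag angle and the bar.

Run:
```python
from h import *
np.set_printoptions(precision=4,suppress=True)
x=np.array([np.cos(.24),np.sin(.24),0]);O=.431*x+(-.067)*np.array([-x[1],x[0],0])+[0,0,.045]
yv=np.array([-x[1],x[0],0])
L=[]
for n in('top','side','wrist'):
    g=grab(n,n+'4.png')
    # orange flag block by colour near predicted place
    p=proj(g,O+.1035*yv+.151*(np.cos(.62)*x+[0,0,np.sin(.62)]))
    hsv=cv2.cvtColor(g['frame'],cv2.COLOR_BGR2HSV);m=cv2.inRange(hsv,(8,110,90),(24,255,255))
    k,lab,st,ce=cv2.connectedComponentsWithStats(m)
    r=[(np.hypot(*(ce[i]-p)).round(1),st[i].tolist(),ce[i].round(1)) for i in range(1,k) if st[i][4]>8]
    r.sort(key=lambda a:a[0]);print(n,p,r[:2]); L.append(ray(g,*r[0][2]))
    if n=='wrist':
        for mm in optics.masks_of('plate_bar',n)[:3]: print(mm['p'],mm['rect'])
for s in([0,1],[1,2],[0,2],[0,1,2]):
    X,e=tri(*[L[i] for i in s]);d=X-O;print(s,X,e,'theta',np.arctan2(d[2],d@x),'r',np.hypot(d[2],d@x),'y',d@yv)
print('O',O)
s=cv2.imread('pics/side4.png')[190:310,275:435];t=cv2.imread('pics/top4.png')[170:290,300:460]
cv2.imwrite('pics/c4.png',np.hstack([cv2.resize(s,(400,300),interpolation=2),cv2.resize(t,(400,300),interpolation=2)]))
plan(list((.6295,.0825,.2)),.24+np.pi/2,9)
```

```text
top [330.3879 225.1066] [(np.float64(2.0), [327, 219, 9, 10, 62], array([331.2, 223.3])), (np.float64(319.8), [633, 308, 7, 17, 85], array([636.7, 316.8]))]
side [329.4662 213.5146] [(np.float64(4.0), [330, 209, 8, 8, 45], array([333.3, 212.2])), (np.float64(22.1), [319, 191, 12, 3, 22], array([324.2, 192.1]))]
wrist [152.0054  21.4466] [(np.float64(6.7), [138, 0, 36, 34, 917], array([155.7,  15.9])), (np.float64(188.8), [86, 179, 44, 55, 309], array([107.9, 205.1]))]
0.58 [173.5, 0.4, 249.3, 199.6]
0.38 [489.8, 267.6, 119.8, 27.7]
[0, 1] [0.5353 0.165  0.136 ] [np.float64(0.002286390035301863), np.float64(0.002286390035301873)] theta 0.6173801424487761 r 0.15717337391751673 y 0.10002382544077836
[1, 2] [0.5347 0.163  0.1372] [np.float64(0.0023606354709359836), np.float64(0.0023606354709362763)] theta 0.6276436372630317 r 0.15704001384291227 y 0.09820143018886116
[0, 2] [0.5332 0.1654 0.1326] [np.float64(0.00021923695083711189), np.float64(0.00021923695083706304)] theta 0.6065289664173371 r 0.15362088067310858 y 0.1008689140017659
[0, 1, 2] [0.5343 0.1645 0.136 ] [np.float64(0.001575
[... 203 characters left out ...]
] [-3.141  0.001  0.238] total tool cm (no turn) [20.5   0.27  6.42] wz -1.573
{"dx":2.28,"dy":0.03,"dz":0.72,"wx":0,"wy":0,"wz":-0.175,"claw":100},{"dx":2.24,"dy":0.42,"dz":0.72,"wx":0,"wy":0,"wz":-0.175,"claw":100},{"dx":2.13,"dy":0.81,"dz":0.72,"wx":0,"wy":0,"wz":-0.175,"claw":100},{"dx":1.96,"dy":1.17,"dz":0.72,"wx":0,"wy":0,"wz":-0.175,"claw":100},{"dx":1.72,"dy":1.49,"dz":0.72,"wx":0,"wy":0,"wz":-0.175,"claw":100},{"dx":1.44,"dy":1.76,"dz":0.72,"wx":0,"wy":0,"wz":-0.175,"claw":100},{"dx":1.11,"dy":1.99,"dz":0.72,"wx":0,"wy":0,"wz":-0.175,"claw":100},{"dx":0.75,"dy":2.15,"dz":0.72,"wx":0,"wy":0,"wz":-0.175,"claw":100},{"dx":0.36,"dy":2.25,"dz":0.72,"wx":0,"wy":0,"wz":-0.175,"claw":100},
```

View pics/c4.png

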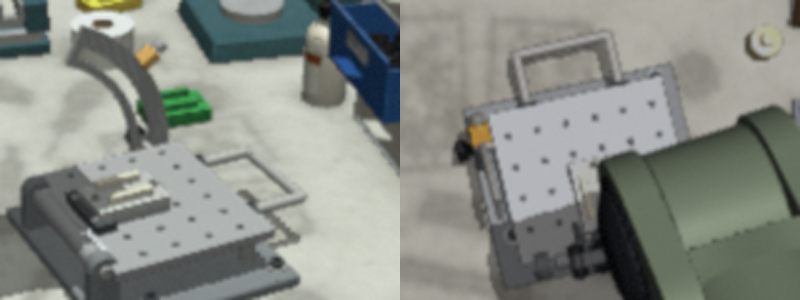

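```bash
python3 -m handwheel '[{"dx":2.3,"dy":0,"dz":0.5,"wx":0,"wy":0,"wz":-0.175,"claw":42},{"dx":2.2,"dy":0.4,"dz":0.5,"wx":0,"wy":0,"wz":-0.175,"claw":42},{"dx":2.1,"dy":0.8,"dz":0.5,"wx":0,"wy":0,"wz":-0.175,"claw":42},{"dx":2,"dy":1.2,"dz":0.5,"wx":0,"wy":0,"wz":-0.175,"claw":42},{"dx":1.7,"dy":1.5,"dz":0.5,"wx":0,"wy":0,"wz":-0.175,"claw":42},{"dx":1.4,"dy":1.8,"dz":0.5,"wx":0,"wy":0,"wz":-0.175,"claw":42},{"dx":1.1,"dy":2,"dz":0.5,"wx":0,"wy":0,"wz":-0.175,"claw":42},{"dx":0.8,"dy":2.1,"dz":0.5,"wx":0,"wy":0,"wz":-0.175,"claw":42}]' 60
python3 -m handwheel '[{"dx":0.4,"dy":2.2,"dz":2,"wx":0,"wy":0,"wz":-0.175,"claw":42},{"dx":0,"dy":0,"dz":4,"wx":0,"wy":0,"wz":0,"claw":42},{"dx":0,"dy":0,"dz":0,"wx":0,"wy":0,"wz":0,"claw":42}]'
python3 - <<'E'
from h import *
np.set_printoptions(precision=4,suppress=True)
g=grab('wrist','w5.png');print(proj(g,(.6171,.1289,.05)),proj(g,(.641,.037,.05)))
plan([.6295,.0825,.026],.24+np.pi/2,1)
E
```

```text
clock: 13.0
position: [0.6076, 0.0776, 0.2239]
tool_rot: [-3.141, -0.0, 1.643]
force: [-0.5, -0.5, 0.2]
grip_width: 0.0355
finger_force: 0.0
clock: 13.38
position: [0.6271, 0.0826, 0.1619]
tool_rot: [-3.136, -0.001, 1.813]
force: [-0.4, 0.8, 1.4]
grip_width: 0.036
finger_force: 0.0
[322.6827 159.9167] [323.8839 297.9471]
now [0.628  0.0829 0.1641] [-3.139 -0.001  1.813] total tool cm (no turn) [-0.09  0.17 13.81] wz 0.002
{"dx":-0.08,"dy":0.14,"dz":13.81,"wx":0,"wy":0,"wz":0.002,"claw":100},
```

View pics/w5.png

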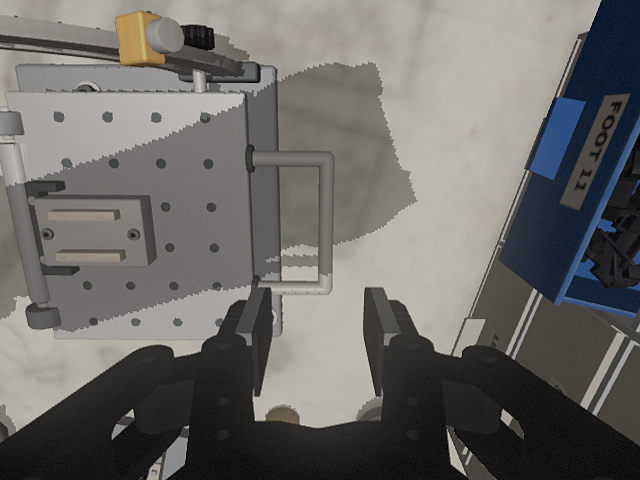

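The nest is seated, the bar is vertical at column 326, rows 152–290, and the finger centre line is about column 320. The flag is at (140, 38). I shift +3 mm along tool y, descend and pinch.

```bash
python3 -m handwheel '[{"dx":0.2,"dy":0.3,"dz":4,"wx":0,"wy":0,"wz":0,"claw":42},{"dx":0,"dy":0,"dz":4,"wx":0,"wy":0,"wz":0,"claw":42},{"dx":0,"dy":0,"dz":3.5,"wx":0,"wy":0,"wz":0,"claw":42},{"dx":0,"dy":0,"dz":2.2,"wx":0,"wy":0,"wz":0,"claw":42},{"dx":0,"dy":0,"dz":0,"wx":0,"wy":0,"wz":0,"claw":42},{"dx":0,"dy":0,"dz":0,"wx":0,"wy":0,"wz":0,"claw":0},{"dx":0,"dy":0,"dz":0,"wx":0,"wy":0,"wz":0,"claw":0},{"dx":0,"dy":0,"dz":0,"wx":0,"wy":0,"wz":0,"claw":0}]' 50
python3 -m handwheel '[{"dx":0,"dy":0,"dz":0,"wx":0,"wy":0,"wz":0,"claw":0},{"dx":0,"dy":0,"dz":0,"wx":0,"wy":0,"wz":0,"claw":0}]' 50
python3 - <<'E'
from h import *
s=monitor.observe();p=s['position'];print(p,s['tool_rot'])
# bar arc from current grasp: rotate about hinge 0.2 away
th=np.array([0.1,.2,.3,.4,.5,.6,.615])
a=np.r_[0,th];print('dy cm',np.diff(20*np.cos(a)).round(2),'dz cm',(-np.diff(20*np.sin(a))).round(2))
E
```

```text
clock: 14.42
position: [0.6314, 0.0856, 0.0295]
tool_rot: [3.14, 0.0, 1.812]
force: [-4.3, -0.5, 7.5]
grip_width: 0.0081
finger_force: 48.9
clock: 14.68
position: [0.6314, 0.0856, 0.0295]
tool_rot: [3.14, 0.0, 1.812]
force: [-4.4, -1.1, 8.7]
grip_width: 0.0081
finger_force: 48.8
[0.63141176 0.08557555 0.02949964] [3.14026183e+00 3.54338781e-04 1.81246383e+00]
dy cm [-0.1  -0.3  -0.49 -0.69 -0.87 -1.04 -0.17] dz cm [-2.   -1.98 -1.94 -1.88 -1.8  -1.7  -0.25]
```

```bash
python3 -m handwheel '[{"dx":0,"dy":0,"dz":-0.7,"wx":0,"wy":0,"wz":0,"claw":0},{"dx":0,"dy":-0.1,"dz":-1.3,"wx":0,"wy":0,"wz":0,"claw":0},{"dx":0,"dy":-0.15,"dz":-1,"wx":0,"wy":0,"wz":0,"claw":0},{"dx":0,"dy":-0.15,"dz":-1,"wx":0,"wy":0,"wz":0,"claw":0},{"dx":0,"dy":-0.25,"dz":-1,"wx":0,"wy":0,"wz":0,"claw":0},{"dx":0,"dy":-0.25,"dz":-0.9,"wx":0,"wy":0,"wz":0,"claw":0},{"dx":0,"dy":0,"dz":0,"wx":0,"wy":0,"wz":0,"claw":0}]'
python3 -m handwheel '[{"dx":0,"dy":-0.35,"dz":-0.95,"wx":0,"wy":0,"wz":0,"claw":0},{"dx":0,"dy":-0.35,"dz":-0.95,"wx":0,"wy":0,"wz":0,"claw":0},{"dx":0,"dy":-0.45,"dz":-0.9,"wx":0,"wy":0,"wz":0,"claw":0},{"dx":0,"dy":-0.4,"dz":-0.9,"wx":0,"wy":0,"wz":0,"claw":0},{"dx":0,"dy":-0.35,"dz":-0.6,"wx":0,"wy":0,"wz":0,"claw":0},{"dx":0,"dy":-0.35,"dz":-0.6,"wx":0,"wy":0,"wz":0,"claw":0},{"dx":0,"dy":0,"dz":0,"wx":0,"wy":0,"wz":0,"claw":0},{"dx":0,"dy":0,"dz":0,"wx":0,"wy":0,"wz":0,"claw":0}]'
python3 - <<'E'
from h import *
import pickle
np.set_printoptions(precision=4,suppress=True)
s=monitor.observe();p=s['position'];x=np.array([np.cos(.24),np.sin(.24),0]);d=p-[.6314,.0856,.0295]
print('theta z',np.arcsin(d[2]/.2),'along',d@x,'theta',np.arccos(1+(d@x)/.2))
f=[]
for n in('wrist','side','top'):
    g=grab(n,n+'6.png');pickle.dump(g,open(n+'6.pkl','wb'))
g=cv2.imread('pics/wrist6.png');cv2.imwrite('pics/c6.png',np.hstack([cv2.resize(g,(400,300)),cv2.resize(cv2.imread('pics/side6.png')[190:310,275:435],(400,300),interpolation=2)]))
E
```

```text
clock: 15.55
position: [0.6231, 0.0836, 0.0884]
tool_rot: [3.139, 0.0, 1.813]
force: [8.4, 2.4, -0.7]
grip_width: 0.0082
finger_force: 49.2
clock: 16.55
position: [0.6021, 0.0785, 0.1372]
tool_rot: [3.137, -0.0, 1.813]
force: [10.9, 2.1, 2.6]
grip_width: 0.0078
finger_force: 49.4
theta z 0.568930612756457 along -0.030098607041611714 theta 0.5557462640765931
```

View pics/c6.png

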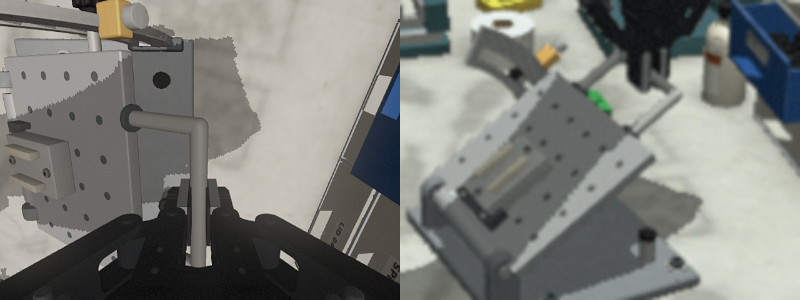

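Plate up at about 0.565 rad with the nest still on its stop. The flag is at about (180, 30) in the wrist frame, with the knob just left of it at (141, 6). I'll fit the flag angle over all the views.

Run:
```python
from h import *
import pickle
from scipy.optimize import least_squares
np.set_printoptions(precision=4,suppress=True)
x=np.array([np.cos(.24),np.sin(.24),0]);y=np.array([-x[1],x[0],0])
G={'top6':None,'side6':None,'wrist6':None,'w2':None,'w3':None}
obs={}
for n in G:
    g=G[n]=pickle.load(open(n+'.pkl','rb'))
    hsv=cv2.cvtColor(g['frame'],cv2.COLOR_BGR2HSV);m=cv2.inRange(hsv,(8,110,60),(24,255,255))
    p=proj(g,np.array([.5343,.1645,.136]));k,lab,st,ce=cv2.connectedComponentsWithStats(m)
    i=min([i for i in range(1,k) if st[i][4]>20],key=lambda i:np.hypot(*(ce[i]-p)))
    obs[n]=st[i][:4];print(n,p,st[i],ce[i])
def block(th,r,c,yc,al,ac):
    O=al*x+ac*y+[0,0,.045];u=np.cos(th)*x+[0,0,np.sin(th)];t=-np.sin(th)*x+[0,0,np.cos(th)]
    return np.array([O+(r+a)*u+b*t+(yc+e)*y for a in(-.009,.009) for b in(-.009,.009) for e in(-.005,.005)])
def res(q,names,r,al,ac,yc):
    P=block(q[0],r,0,yc,al,ac);o=[]
    for n in names:
        g=G[n];U=np.array([proj(g,X) for X in P]);L=obs[n]
        c=g['R']@P.mean(0)+g['t'];s=c[2]/g['f']*1000
        lo=U.min(0);hi=U.max(0)
        o+=list((lo+hi)/2*s-(np.array([L[0]+L[2]/2,L[1]+L[3]/2]))*s) if L[1]>0 else [s*(lo[0]+hi[0]-2*L[0]-L[2])/2]
    return np.array(o)
for r in(.151,.155):
  for al in(.431,.4336):
    for yc in(.0995,.1035):
      a=[least_squares(res,[.62],args=(ns,r,al,-.067,yc)).x[0] for ns in (['top6'],['side6'],['wrist6'],['w2'],list(G))]
      print(r,al,yc,np.array(a),'mm',res([a[-1]],list(G),r,al,-.067,yc).round(1))
```

```text
top6 [331.614  222.7286] [327 219  10  10  67] [331.4776 223.403 ]
side6 [331.9034 212.4636] [330 209   8   8  45] [333.2889 212.2   ]
wrist6 [182.1043  31.0807] [ 153    0   60   64 2650] [179.0789  32.494 ]
w2 [ -1.2416 162.097 ] [   0  132   55   62 2601] [ 22.6647 164.8108]
w3 [154.5026  11.0315] [137   0  38  33 966] [156.119   14.9607]
0.151 0.431 0.0995 [0.5978 0.5955 0.5897 0.5632 0.5864] mm [-0.4 -0.7 -5.7  5.9  0.4 -4.4  0.1  1.9]
0.151 0.431 0.1035 [0.6025 0.5779 0.5867 0.5409 0.5716] mm [-4.6 -0.8 -6.5  5.8  1.8 -7.4 -1.3 -1.5]
0.151 0.4336 0.0995 [0.6329 0.6034 0.6107 0.5784 0.6026] mm [-0.7 -2.1 -4.6  3.8  1.  -6.1 -0.9  1. ]
0.151 0.4336 0.1035 [0.637  0.5853 0.6077 0.5562 0.5878] mm [-4.9 -2.2 -5.4  3.7  2.5 -9.1 -2.4 -2.5]
0.155 0.431 0.0995 [0.6439 0.5932 0.6102 0.5729 0.5984] mm [-0.9 -3.4 -3.7  2.   1.5 -7.6 -1.8  0.2]
0.155 0.431 0.1035 [0.6477 0.5753 0.6072 0.5507 0.5837] mm [ -5.1  -3.5  -4.4   2.    3.  -10.5  -3.3  -3.3]
0.155 0.4336 0.0995 [0.6756 0.6011 0.6303 0.5882 0.6147] mm [-1.1 -4.7 -2.7 -0.1  2.  -9.3 -2.8 -0.8]
0.155 0.4336 0.1035 [0.679  0.5828 0.6274 0.5662 0.6001] mm [ -5.3  -4.9  -3.4  -0.2   3.5 -12.3  -4.3  -4.2]
```

```bash
python3 -m handwheel '[{"dx":0,"dy":-0.15,"dz":-0.25,"wx":0,"wy":0,"wz":0,"claw":0},{"dx":0,"dy":-0.15,"dz":-0.25,"wx":0,"wy":0,"wz":0,"claw":0},{"dx":0,"dy":0,"dz":0,"wx":0,"wy":0,"wz":0,"claw":0},{"dx":0,"dy":0,"dz":0,"wx":0,"wy":0,"wz":0,"claw":0}]'
python3 - <<'E'
from h import *
import pickle
s=monitor.observe();print('theta',np.arcsin((s['position'][2]-.0295)/.2),s['position'])
for n in('wrist','side','top'):
    g=grab(n,n+'7.png');pickle.dump(g,open(n+'7.pkl','wb'))
w=cv2.imread('pics/wrist7.png')[0:90,120:270];sd=cv2.imread('pics/side7.png')[192:232,300:353];t=cv2.imread('pics/top7.png')[200:240,310:363]
im=np.zeros((600,800,3),np.uint8)
W=cv2.resize(w,(600,360),interpolation=2)  # 4x
im[:360,:600]=W
im[360:600,:318]=cv2.resize(sd,(318,240),interpolation=2); im[360:600,400:718]=cv2.resize(t,(318,240),interpolation=2)
cv2.imwrite('pics/c7.png',im)
E
```

```text
clock: 17.2
position: [0.5992, 0.0778, 0.1422]
tool_rot: [3.137, -0.0, 1.813]
force: [11.2, 3.4, 4.4]
grip_width: 0.0082
finger_force: 49.2
theta 0.5987896724922334 [0.59918258 0.07778662 0.14222863]
```

View pics/c7.png

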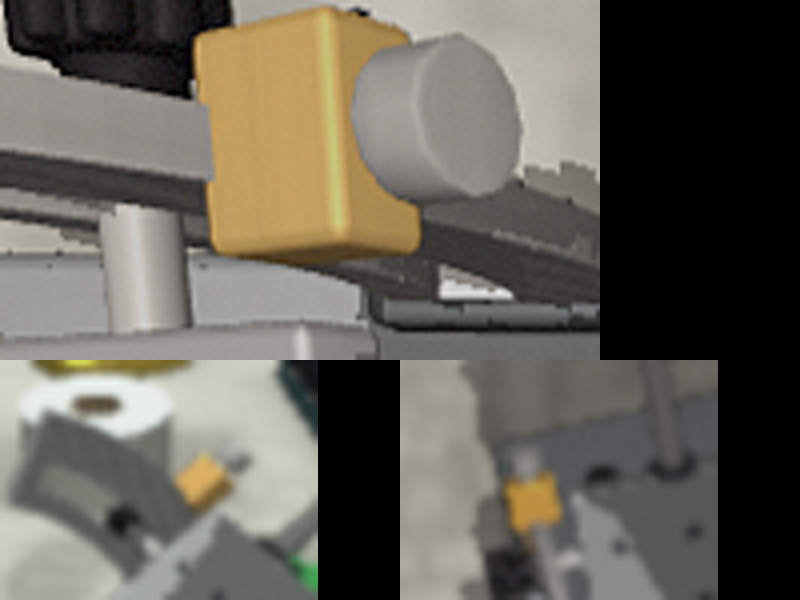

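The wrist crop shows the flag block and its screw at full-frame ridge (203, 3)–(204, 61), left edge (174, 61) and right edge (225, 62). The stud axis runs (157, 82)–(156, 52) and the knob is at about (150, 7). In the side crop the knob shows through the slot at (320.3, 218.3), the flag at (334.2, 212.3). I'll solve for the flag angle relative to the plate.

```bash
cat > fit.py <<'E'
from h import *
import pickle
from scipy.optimize import least_squares
np.set_printoptions(precision=4,suppress=True)
x=np.array([np.cos(.24),np.sin(.24),0]);y=np.array([-x[1],x[0],0])
W,S,T=[pickle.load(open(n+'7.pkl','rb')) for n in('wrist','side','top')]
def pt(al,ac,th,r,b,yy):
    u=np.cos(th)*x+[0,0,np.sin(th)];t=-np.sin(th)*x+[0,0,np.cos(th)]
    return al*x+ac*y+[0,0,.045]+r*u+b*t+yy*y
mm=lambda g,p:(g['R']@p+g['t'])[2]/g['f']*1000
def res(q,thp0,rs,full=False):
    tf,tp,r,yc,al,ac,yk=q[:7];sh=q[7:].reshape(3,2);o=[]
    def add(i,p,uv,sig,cols=(0,1)):
        g=(W,S,T)[i];s=mm(g,p);d=(proj(g,p)-uv)*s+sh[i]
        o.extend([d[c]/sig for c in cols])
    h=.009
    for a,b,e,uv in((h,h,h/1.8,(202.5,3)),(h,h,-h/1.8,(203.75,61)),(-h,h,-h/1.8,(173.75,61)),(-h,h,h/1.8,(168.75,8.75)),(h,-h,-h/1.8,(225,62.5))):
        add(0,pt(al,ac,tf,r+a,b,yc+e),uv,.8)
    add(0,pt(al,ac,tp,rs,0,.087),(157,82.5),.8,(0,)); add(0,pt(al,ac,tp,rs,0,.095),(155.8,54),.8,(0,)); add(0,pt(al,ac,tp,rs,0,yk),(149.8,5),1,(0,1))
    add(1,pt(al,ac,tf,r,0,yc-.002),(334.2,212.3),1); add(1,pt(al,ac,tp,rs,0,.105),(320.3,218.3),1.5)
    add(2,pt(al,ac,tf,r,0,yc),(331.5,223.4),1.2)
    return np.r_[o,(tp-thp0)/.006,(r-.153)/.004,(yc-.099)/.003,(al-.4325)/.0015,(ac+.067)/.002,(yk-.115)/.01,sh.ravel()/2]
for thp0 in(.585,.595):
  for rs in(.125,.127,.129):
    f=least_squares(res,np.r_[.61,thp0,.153,.099,.4325,-.067,.115,np.zeros(6)],args=(thp0,rs))
    C=np.linalg.inv(f.jac.T@f.jac); sd=np.sqrt(C[0,0]+C[1,1]-2*C[0,1])
    print(thp0,rs,'diff',f.x[0]-f.x[1],'+-',sd,f.x,'cost',f.cost)
print(f.fun)
E
python3 fit.py
```

```text
0.585 0.125 diff 0.013259237642593291 +- 0.007284225338926954 [ 0.6033  0.5901  0.1556  0.0959  0.4319 -0.0641  0.111  -0.0621  0.1915
  0.529  -4.0972 -0.5586  2.449 ] cost 91.59243441709232
0.585 0.127 diff 0.010493139858174017 +- 0.007235711621269744 [ 0.601   0.5905  0.1569  0.0959  0.4312 -0.0642  0.1109 -0.455   0.2619
  0.0582 -3.5066 -0.4864  2.8328] cost 91.1601455964798
0.585 0.129 diff 0.007770479560012422 +- 0.007187681162142132 [ 0.5988  0.591   0.1582  0.096   0.4304 -0.0642  0.1107 -0.8462  0.3322
 -0.4121 -2.9143 -0.4147  3.2162] cost 91.5705162324594
0.595 0.125 diff 0.01036305041905583 +- 0.007254597264167703 [ 0.6093  0.5989  0.1555  0.0959  0.4323 -0.0643  0.111   0.4443  0.1645
  0.6744 -3.6278 -0.7139  2.3225] cost 90.34498789094377
0.595 0.127 diff 0.007645901154569756 +- 0.0072063055618188255 [ 0.607   0.5994  0.1567  0.096   0.4316 -0.0644  0.1108  0.0584  0.2345
  0.2059 -3.0311 -0.6439  2.7042] cost 89.78086149256893
0.595 0.129 diff 0.004971273469823845 +- 0.007158499159423348 [ 0.6048  0.5999  0.158   0.096   0.4308 -0.0644  0.1107 -0.3259  0.3043
 -0.2623 -2.4329 -0.5744  3.0857] cost 90.05613598691943
[-1.2478  4.3034 -0.7456 -4.4514 -3.1099 -2.742  -2.2834  5.4045  7.7556
 -2.5367  0.0819 -0.4612  0.0945 -0.0483 -1.5396 -0.2975  2.4078  1.3585
  0.1723 -0.9257  0.8103  1.2385 -0.9891 -1.1206  1.2765 -0.4316 -0.1629
  0.1522 -0.1311 -1.2165 -0.2872  1.5428]
```

The block's 18 mm evidently runs along y, so I try the block orientations.

```bash
sed -e 's/def res(q,thp0,rs,full=False):/def res(q,thp0,rs,dims):/' -e "s/    h=.009/    A,B,E=np.array(dims)\/2/" -e 's/for a,b,e,uv in.*/for a,b,e,uv in((A,B,E,(202.5,3)),(A,B,-E,(203.75,61)),(-A,B,-E,(173.75,61)),(-A,B,E,(168.75,8.75)),(A,-B,-E,(225,62.5)),(A,-B,E,(222,8.75))):/' -e 's/^for thp0.*/for dims in((.018,.018,.01),(.018,.01,.018),(.01,.018,.018)):\n  thp0=.594/' -e 's/args=(thp0,rs)/args=(thp0,rs,dims)/' -e "s/print(thp0,rs/print(dims,rs/" -e 's/(yc-.099)\/.003/(yc-.1)\/.005/' fit.py > fit2.py; python3 fit2.py
```

```text
(0.018, 0.018, 0.01) 0.125 diff 0.017108662642531747 +- 0.007291464993577658 [ 0.6145  0.5974  0.1551  0.0952  0.4325 -0.0636  0.1096  0.1112 -0.678
  0.9872 -3.398  -0.8347  1.9542] cost 139.52819769427552
(0.018, 0.018, 0.01) 0.127 diff 0.014272008721470497 +- 0.007244134392233413 [ 0.6121  0.5979  0.1564  0.0953  0.4317 -0.0637  0.1095 -0.2801 -0.6014
  0.5184 -2.8111 -0.7603  2.3338] cost 138.85808131456557
(0.018, 0.018, 0.01) 0.129 diff 0.011479873388264394 +- 0.007197252418410213 [ 0.6098  0.5983  0.1576  0.0954  0.431  -0.0638  0.1094 -0.6698 -0.5249
  0.0499 -2.2228 -0.6864  2.7131] cost 139.02778753438983
(0.018, 0.01, 0.018) 0.125 diff 0.013932260702487542 +- 0.007490530080201321 [ 0.6091  0.5951  0.153   0.0952  0.4328 -0.0639  0.1092 -0.6393 -1.4902
  1.2744 -4.6619 -1.1573  1.1477] cost 19.06000651105453
(0.018, 0.01, 0.018) 0.127 diff 0.01108873190262294 +- 0.007441266922824881 [ 0.6066  0.5955  0.1542  0.0953  0.4321 -0.064   0.1091 -1.0333 -1.4147
  0.8038 -4.0777 -1.0823  1.5294] cost 19.006066737126158
(0.018, 0.01, 0.018) 0.129 diff 0.008290208096308982 +- 0.00739
[... 347 characters left out ...]
4821905
(0.01, 0.018, 0.018) 0.127 diff -0.008819294768252828 +- 0.007478227343160923 [ 0.5843  0.5931  0.154   0.0969  0.4316 -0.0646  0.1102 -0.9641 -0.8788
  0.3748 -5.422  -0.119   2.0506] cost 52.37414488208912
(0.01, 0.018, 0.018) 0.129 diff -0.01142645795187791 +- 0.007427286969053794 [ 0.5821  0.5936  0.1552  0.097   0.4309 -0.0647  0.1101 -1.3583 -0.8007
 -0.0967 -4.8349 -0.0433  2.4341] cost 53.097909362047446
[-4.8077 -1.37   -3.5396 -0.2302  0.8426  0.6868  0.6801 -1.895   4.1086
  1.6868  4.0158  1.3116 -0.2189 -0.7594 -0.0623 -0.0374 -1.9032  1.1086
  2.8911  0.1502  0.013  -0.7302 -0.0747  0.5584 -0.6083 -1.0865  1.1659
 -0.4925 -0.6791 -0.4004 -0.0483 -2.4175 -0.0217  1.2171]
```

```bash
for k in 1 2 3; do sed -e 's/(tp-thp0)\/.006/(tp-thp0)\/.02/' -e 's/for dims in.*/for dims in((.018,.01,.018),):/' -e 's/for rs in(.125,.127,.129)/for rs in(.127,)/' -e 's/^print(f.fun)//' fit2.py > f3.py; [ $k = 2 ] && sed -i 's/^    add(1,/    0 and add(1,/;s/; add(1,/; 0 and add(1,/' f3.py; [ $k = 3 ] && sed -i 's/(r-.153)\/.004/(r-.155)\/.0005/' f3.py; python3 f3.py; done
```

```text
(0.018, 0.01, 0.018) 0.127 diff 0.009132567064358943 +- 0.0082124457984573 [ 0.611   0.6018  0.154   0.0953  0.4323 -0.0641  0.109  -0.6736 -1.4296
  0.9121 -3.7493 -1.1967  1.4301] cost 18.85301040348208
(0.018, 0.01, 0.018) 0.127 diff -0.019955434533845073 +- 0.01457885732691332 [ 0.5732  0.5932  0.1485  0.1004  0.4321 -0.067   0.1128 -1.3241 -0.6403
  0.      0.      0.2022 -0.7485] cost 3.9163033634046487
(0.018, 0.01, 0.018) 0.127 diff 0.013513868234224069 +- 0.005770952794258634 [ 0.6131  0.5996  0.1549  0.0951  0.4321 -0.0641  0.109  -0.6962 -1.465
  0.7654 -3.4041 -1.2896  1.6992] cost 19.008636734814917
```

Run:
```python
from h import *
import pickle
np.set_printoptions(precision=1,suppress=True)
x=np.array([np.cos(.24),np.sin(.24),0]);y=np.array([-x[1],x[0],0])
W=pickle.load(open('wrist7.pkl','rb'));s=monitor.observe();Rt=Ro.from_euler('xyz',s['tool_rot']).as_matrix();bar=s['position']-.019*Rt[:,2]
O=.432*x-.066*y+[0,0,.045];th=.597;u=np.cos(th)*x+[0,0,np.sin(th)];n=-np.sin(th)*x+[0,0,np.cos(th)]
for w in(-.4,-.2,0,.2,.4):
    R=Ro.from_rotvec(Rt[:,0]*w).as_matrix();f=lambda X:proj(W,bar+R.T@(X-bar))
    print(w,'flag',f(O+.153*u+.1*y),'holes',[f(O+a*u+.005*n+b*y) for a in(.036,.126) for b in(-.07,.07)],'axis',f(O+.127*u+.09*y))
```

```text
-0.4 flag [156.1  20.7] holes [array([-36.9, 434.6]), array([-131.7,  122.3]), array([136.6, 465.9]), array([ 82.4, 123.2])] axis [86.5 58.7]
-0.2 flag [177.7  27.7] holes [array([ 30.7, 389. ]), array([-32.6, 121.5]), array([159.4, 438.1]), array([116.8, 122.7])] axis [122.7  64.5]
0 flag [201.   33.3] holes [array([ 89.1, 357.2]), array([ 45.9, 121. ]), array([184., 416.]), array([151.3, 122.3])] axis [158.3  69. ]
0.2 flag [225.4  37.6] holes [array([141.3, 334.8]), array([111.7, 120.6]), array([209.7, 398.8]), array([185.3, 121.9])] axis [193.2  72.3]
0.4 flag [250.5  40.7] holes [array([189.1, 319.3]), array([169.4, 120.4]), array([236., 386.]), array([218.7, 121.7])] axis [227.3  74.6]
```

```bash
python3 -m handwheel '[{"dx":0,"dy":-0.1,"dz":0,"wx":0.05,"wy":0,"wz":0,"claw":0},{"dx":0,"dy":-0.1,"dz":0,"wx":0.05,"wy":0,"wz":0,"claw":0},{"dx":0,"dy":-0.1,"dz":0,"wx":0.05,"wy":0,"wz":0,"claw":0},{"dx":0,"dy":-0.1,"dz":0,"wx":0.05,"wy":0,"wz":0,"claw":0},{"dx":0,"dy":-0.1,"dz":0,"wx":0.05,"wy":0,"wz":0,"claw":0},{"dx":0,"dy":-0.1,"dz":0,"wx":0.05,"wy":0,"wz":0,"claw":0},{"dx":0,"dy":0,"dz":0,"wx":0,"wy":0,"wz":0,"claw":0},{"dx":0,"dy":0,"dz":0,"wx":0,"wy":0,"wz":0,"claw":0}]'
cat > rel.py <<'E'
from h import *
import pickle,sys
from scipy.optimize import least_squares
np.set_printoptions(precision=4,suppress=True)
x=np.array([np.cos(.24),np.sin(.24),0]);y=np.array([-x[1],x[0],0]);O=.432*x-.066*y+[0,0,.045]
K=lambda g:np.array([[g['f'],0,g['cx']],[0,g['f'],g['cy']],[0,0,1.]])
HP=np.array([[a,b,.005] for a in(.036,.066,.096,.126) for b in(-.07,-.042,-.014,.014,.042,.07)])
def view(g,th):
    u=np.cos(th)*x+[0,0,np.sin(th)];n=-np.sin(th)*x+[0,0,np.cos(th)];B=np.c_[u,y,n]
    gray=cv2.cvtColor(g['frame'],cv2.COLOR_BGR2GRAY).astype(float)
    # hole blobs: local-dark components of round shape and right size
    bg=cv2.medianBlur(gray.astype(np.uint8),25).astype(float);m=((gray<.72*bg)).astype(np.uint8)
    k,lab,st,ce=cv2.connectedComponentsWithStats(m)
    C=np.array([ce[i] for i in range(1,k) if 12<st[i][4]<260 and .3<st[i][2]/st[i][3]<3 and st[i][4]>.6*st[i][2]*st[i][3]])
    P=np.array([proj(g,O+B@h) for h in HP]);rv=cv2.Rodrigues(g['R']@B)[0];tv=(g['R']@O+g['t']).reshape(3,1)
    sh=np.zeros(2)
    for tol in(16,8,4,3):
        D=np.linalg.norm(P[:,None]-C[None],axis=2);j=D.argmin(1);ok=D.min(1)<tol
        if tol==16: P=P+np.median((C[j]-P)[ok],axis=0);continue
        _,rv,tv=cv2.solvePnP(HP[ok],C[j][ok],K(g),None,rv.copy(),tv.copy(),True,cv2.SOLVEPNP_ITERATIVE)
        P=cv2.projectPoints(HP,rv,tv,K(g),None)[0].reshape(-1,2)
    e=np.linalg.norm((P-C[j])[ok],axis=1);RR=cv2.Rodrigues(rv)[0]
    Bw=g['R'].T@RR; print('holes',ok.sum(),'rms px',np.sqrt((e**2).mean()).round(2),'cam theta',np.arctan2(Bw[2,0],np.hypot(*Bw[:2,0])).round(4),'O',(g['R'].T@(tv.ravel()-g['t'])))
    hsv=cv2.cvtColor(g['frame'],cv2.COLOR_BGR2HSV);f=cv2.inRange(hsv,(8,90,50),(26,255,255));k,lab,st,ce=cv2.connectedComponentsWithStats(f)
    p=proj(g,O+B@[.153,.1,0]);i=min([i for i in range(1,k) if st[i][4]>200],key=lambda i:np.hypot(*(ce[i]-p)))
    c=np.vstack(cv2.findContours((lab==i).astype(np.uint8),0,1)[0])[:,0,:].astype(float)
    print('flag px',st[i],ce[i].round(1));return rv,tv,K(g),c
A=np.radians(np.arange(0,360,30));D=np.c_[np.cos(A),np.sin(A)]
def corners(q,dims):
    d,r,yc=q;u=np.array([np.cos(d),0,np.sin(d)]);n=np.array([-np.sin(d),0,np.cos(d)]);a,b,e=np.array(dims)/2
    return np.array([(r+i*a)*u+j*b*n+[0,yc+l*e,0] for i in(-1,1) for j in(-1,1) for l in(-1,1)])
def res(q,V,dims):
    o=[]
    for rv,tv,Km,c in V:
        U=cv2.projectPoints(corners(q,dims),rv,tv,Km,None)[0].reshape(-1,2)
        for d in D:
            if d[1]<-.3 and c[:,1].min()<2: continue
            o.append(((U@d).max()-.6*0-(c@d).max()))
    return np.array(o)
def solve(V,dims=(.018,.01,.018)):
    f=least_squares(res,[.01,.153,.1],args=(V,dims),loss='soft_l1',f_scale=1.,x_scale=[.01,.005,.005]);C=np.linalg.inv(f.jac.T@f.jac)
    print(dims,'dtheta,r,yc',f.x,'sd',np.sqrt(np.diag(C)),'rms',np.sqrt((f.fun**2).mean()).round(2))
E
python3 - <<'E'
from rel import *
g=grab('wrist','w8.png');pickle.dump(g,open('w8.pkl','wb'))
V=[]
for n,th in(('wrist6',.565),('wrist7',.597),('w8',.597)):
    V.append(view(pickle.load(open(n+'.pkl','rb')),th))
for S in(V[1:2],V[2:],V[1:]):
    for dims in((.018,.01,.018),(.018,.018,.01),(.01,.018,.018)): solve(S,dims)
E
```

```text
clock: 18.35
position: [0.5959, 0.077, 0.1437]
tool_rot: [-2.852, -0.0, 1.812]
force: [26.3, 5.3, 12.1]
grip_width: 0.0077
finger_force: 50.0
holes 16 rms px 0.2 cam theta 0.5556 O [0.4346 0.039  0.044 ]
flag px [ 153    0   60   65 2745] [179.3  32.4]
holes 16 rms px 0.33 cam theta 0.584 O [0.4347 0.0389 0.044 ]
flag px [ 168    2   58   65 2612] [193.2  35.1]
holes 14 rms px 0.15 cam theta 0.5816 O [0.4344 0.039  0.0438]
flag px [ 205   11   46   59 1697] [223.5  42.4]
(0.018, 0.01, 0.018) dtheta,r,yc [-0.0367  0.1424  0.1013] sd [0.0096 0.0014 0.0004] rms 0.64
(0.018, 0.018, 0.01) dtheta,r,yc [-0.0606  0.1394  0.1024] sd [0.0186 0.0026 0.0008] rms 6.8
(0.01, 0.018, 0.018) dtheta,r,yc [-0.0525  0.1408  0.1016] sd [0.0122 0.0018 0.0006] rms 1.82
(0.018, 0.01, 0.018) dtheta,r,yc [-0.0256  0.1379  0.102 ] sd [0.0094 0.0022 0.0005] rms 0.53
(0.018, 0.018, 0.01) dtheta,r,yc [-0.073   0.128   0.1043] sd [0.0292 0.0057 0.0012] rms 6.62
(0.01, 0.018, 0.018) dtheta,r,yc [-0.105   0.1225  0.1049] sd [0.0173 0.0031 0.0007] rms 2.37
(0.018, 0.01, 0.018) dtheta,r,yc [0.0084 0.1484 0.0998] sd [0.0046 0.0009 0.0003] rms 2.46
(0.018, 0.018, 0.01) dtheta,r,yc [-0.003   0.1471  0.1007] sd [0.0083 0.0018 0.0005] rms 6.87
(0.01, 0.018, 0.018) dtheta,r,yc [-0.0181  0.145   0.1006] sd [0.0047 0.0009 0.0002] rms 4.45
```

```bash
cat >> rel.py <<'E'
def joint(V,ths,free=True):
    def R(q):
        dims=q[3:6];o=[]
        for v,t in zip(V,ths): o+=list(res([q[0]-t,q[1],q[2]],[v],dims))
        return np.r_[o,(q[3:6]-[.018,.01,.018])/.001*(1 if free else 50)]
    f=least_squares(R,[.6,.153,.1,.018,.01,.018],loss='soft_l1',x_scale=[.01,.005,.005,.001,.001,.001]);C=np.linalg.inv(f.jac.T@f.jac)
    print('thetaf,r,yc,dims',f.x,'sd',np.sqrt(np.diag(C))[:3]);print(f.fun.round(1))
    print('diff to last plate',f.x[0]-ths[-1]);return f.x
E
python3 - <<'E'
from rel import *
T=[.5556,.584,.5816];V=[view(pickle.load(open(n+'.pkl','rb')),th+.01) for n,th in zip(('wrist6','wrist7','w8'),T)]
joint(V,T);joint(V,T,False)
for v in V:
    rv,tv,Km,c=v
    h=cv2.convexHull(c.astype(np.float32));print(cv2.approxPolyDP(h,3,True).reshape(-1,2).tolist())
E
```

```text
holes 16 rms px 0.2 cam theta 0.5556 O [0.4346 0.039  0.044 ]
flag px [ 153    0   60   65 2745] [179.3  32.4]
holes 16 rms px 0.33 cam theta 0.584 O [0.4347 0.0389 0.044 ]
flag px [ 168    2   58   65 2612] [193.2  35.1]
holes 14 rms px 0.15 cam theta 0.5816 O [0.4344 0.039  0.0438]
flag px [ 205   11   46   59 1697] [223.5  42.4]
thetaf,r,yc,dims [0.613  0.1533 0.0989 0.0163 0.0092 0.0168] sd [0.0037 0.0008 0.0002]
[-0.1  0.3 -0.2 -0.9  0.3  0.6 -0.5 -0.9 -0.2 -0.5 -1.4 -0.4  0.1 -0.
  0.2 -0.1  0.9  0.6  0.8 -0.2  0.7  0.7  0.6  1.   0.9 -0.3 -0.2 -0.8
 -0.5 -0.5  0.4 -1.7 -0.8 -1.2]
diff to last plate 0.03141838563180899
thetaf,r,yc,dims [0.5851 0.1474 0.1002 0.018  0.01   0.018 ] sd [0.0045 0.0008 0.0002]
[ 0.4  1.   0.6 -0.3  2.1  3.4  2.6 -1.  -0.  -0.  -0.8  1.6  3.2  3.6
  3.7  2.4  1.9  1.   0.9  4.   4.5  3.2  1.1  0.7  0.  -1.4 -0.8 -0.7
  0.7  2.4  4.5 -0.2 -0.2 -0.3]
diff to last plate 0.0034940071368971815
[[207.0, 3.0], [212.0, 59.0], [184.0, 64.0], [161.0, 61.0], [154.0, 5.0], [169.0, 0.0]]
[[219.0, 7.0], [224.0, 62.0], [195.0, 66.0], [174.0, 63.0], [168.0, 9.0], [197.0, 2.0]]
[[246.0, 14.0], [250.0, 64.0], [233.0, 69.0], [209.0, 67.0], [205.0, 20.0], [222.0, 11.0]]
```

```bash
python3 -m handwheel '[{"dx":0,"dy":0.09,"dz":0,"wx":-0.05,"wy":0,"wz":0,"claw":0},{"dx":0,"dy":0.09,"dz":0,"wx":-0.05,"wy":0,"wz":0,"claw":0},{"dx":0,"dy":0.09,"dz":0,"wx":-0.05,"wy":0,"wz":0,"claw":0},{"dx":0,"dy":0.09,"dz":0,"wx":-0.05,"wy":0,"wz":0,"claw":0},{"dx":0,"dy":0.09,"dz":0,"wx":-0.05,"wy":0,"wz":0,"claw":0},{"dx":0,"dy":0.09,"dz":0,"wx":-0.05,"wy":0,"wz":0,"claw":0}]'
python3 -m handwheel '[{"dx":0,"dy":0.02,"dz":-0.1,"wx":-0.05,"wy":0,"wz":0,"claw":0},{"dx":0,"dy":0.02,"dz":-0.1,"wx":-0.05,"wy":0,"wz":0,"claw":0},{"dx":0,"dy":0.02,"dz":-0.1,"wx":-0.05,"wy":0,"wz":0,"claw":0},{"dx":0,"dy":0.02,"dz":-0.1,"wx":-0.05,"wy":0,"wz":0,"claw":0},{"dx":0,"dy":0,"dz":0,"wx":0,"wy":0,"wz":0,"claw":0},{"dx":0,"dy":0,"dz":0,"wx":0,"wy":0,"wz":0,"claw":0}]'
python3 - <<'E'
from rel import *
g=grab('wrist','w9.png');pickle.dump(g,open('w9.pkl','wb'))
view(g,.60)
E
```

```text
clock: 19.15
position: [0.5992, 0.0778, 0.1426]
tool_rot: [3.134, -0.0, 1.813]
force: [13.5, 2.1, 6.8]
grip_width: 0.008
finger_force: 49.8
clock: 19.9
position: [0.5989, 0.0778, 0.1463]
tool_rot: [2.937, 0.0, 1.813]
force: [9.8, 2.3, 4.4]
grip_width: 0.0079
finger_force: 50.7
holes 15 rms px 0.14 cam theta 0.6085 O [0.4345 0.0389 0.0438]
flag px [ 157    0   63   65 3211] [186.3  32.2]
```

Run:
```python
from rel import *
T=[.5556,.584,.5816,.6085];N=('wrist6','wrist7','w8','w9')
V=[view(pickle.load(open(n+'.pkl','rb')),th) for n,th in zip(N,T)]
joint(V,T);joint([V[2],V[3]],[T[2],T[3]]);joint([V[1],V[3]],[T[1],T[3]])
```

```text
holes 16 rms px 0.2 cam theta 0.5556 O [0.4346 0.039  0.044 ]
flag px [ 153    0   60   65 2745] [179.3  32.4]
holes 16 rms px 0.33 cam theta 0.584 O [0.4347 0.0389 0.044 ]
flag px [ 168    2   58   65 2612] [193.2  35.1]
holes 14 rms px 0.15 cam theta 0.5816 O [0.4344 0.039  0.0438]
flag px [ 205   11   46   59 1697] [223.5  42.4]
holes 15 rms px 0.14 cam theta 0.6085 O [0.4345 0.0389 0.0438]
flag px [ 157    0   63   65 3211] [186.3  32.2]
thetaf,r,yc,dims [0.6149 0.1538 0.0988 0.0162 0.0092 0.0168] sd [0.0025 0.0005 0.0001]
[ 0.1  0.4 -0.1 -0.9  0.2  0.5 -0.6 -0.7 -0.  -0.4 -1.4 -0.6 -0.1 -0.2
  0.  -0.1  0.9  0.7  1.  -0.4  0.6  0.7  0.6  1.   1.  -0.1 -0.  -0.7
 -0.4 -0.6  0.2 -0.7  0.3  0.2 -0.7  0.3  0.3  0.1 -1.8 -0.8 -1.2]
diff to last plate 0.006409359766220146
thetaf,r,yc,dims [0.6151 0.1539 0.099  0.0166 0.0089 0.0168] sd [0.0025 0.0005 0.0002]
[-0.4  0.3  0.1  0.1  0.6  0.6 -0.3  0.  -0.4  0.2  0.1  0.6 -0.3  0.4
 -0.1 -1.2 -0.   0.1  0.1 -1.4 -1.1 -1.2]
diff to last plate 0.00663188823576133
thetaf,r,yc,dims [0.616  0.154  0.0987 0.0159 0.0095 0.0167] sd [0.006  0.001  0.0003]
[-0.6  0.2 -0.  -1.1 -0.2  0.2 -0.  -0.  -0.4  0.3  0.1  0.7 -0.6  0.6
  0.6 -0.3  0.5  0.4  0.  -2.1 -0.5 -1.3]
diff to last plate 0.007547450568489711
```

```bash
python3 -m handwheel '[{"dx":0,"dy":-0.03,"dz":-0.06,"wx":0,"wy":0,"wz":0,"claw":0},{"dx":0,"dy":-0.02,"dz":-0.06,"wx":0,"wy":0,"wz":0,"claw":0},{"dx":0,"dy":0,"dz":0,"wx":0,"wy":0,"wz":0,"claw":0},{"dx":0,"dy":0,"dz":0,"wx":0,"wy":0,"wz":0,"claw":0},{"dx":0,"dy":0,"dz":0,"wx":0,"wy":0,"wz":0,"claw":0}]'
python3 - <<'E'
from rel import *
g=grab('wrist','w10.png');view(g,.61)
n=[(m['p'],m['rect']) for m in optics.masks_of('spare_nest','wrist')[:2]];print(n)
g=grab('wrist');view(g,.61);print(monitor.observe()['qd'])
E
```

```text
clock: 20.58
position: [0.5982, 0.0776, 0.1473]
tool_rot: [2.938, -0.0, 1.813]
force: [9.4, 1.9, 5.4]
grip_width: 0.0078
finger_force: 50.7
holes 16 rms px 0.64 cam theta 0.6181 O [0.4347 0.0386 0.0432]
flag px [ 160    0   62   65 3171] [188.7  32.9]
[(0.92, [0.0, 217.8, 92.0, 120.1]), (0.46, [0.7, 0.0, 331.9, 434.3])]
holes 16 rms px 0.63 cam theta 0.6179 O [0.4347 0.0386 0.0433]
flag px [ 160    0   62   65 3170] [188.7  32.8]
[-0.0017  0.0017 -0.0008  0.0017 -0.0002 -0.0012 -0.0016]
```

```bash
python3 -c "
from workcell import job_done
print(job_done())"
```

```text
the job is handed in; nothing more can be done
None
```

I handed the job in with the nest on its stop, the plate at about 0.616 rad against a flag measured at about 0.615, and the hand still holding the bar; the nest's seating was last seen at about 0.6 rad, and no verdict came back.

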